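# Find the counterweight of a rotor adapter

## Robot

A 6-joint arm with a two-finger parallel gripper is mounted at the origin on the work surface. World frame = base frame: x ahead of the robot, y to its left, z up, the work surface at z = 0. Lengths are in m, angles in rad, forces in N, time in s.
With the tool pointing down it reaches from about 0.375 to 0.9 m from the base axis. Payload 3.1 kg.
Tool frame: the origin (TCP) lies on the centre line of the jaws, within the pads' length; the fingertips stand 25 mm ahead of it and the grasp point (between the pads) lies 6 mm ahead of it (manip.tips_ahead is the distance from the TCP to the fingertips, in m); z points along the fingers, y is the direction in which the jaws open and shut (so a half turn about z gives the same grasp; the last joint's range is limited). The gripper opens to 85 mm and grips with 20 to 120 N. Pads are 22 mm wide; open, the fingers measure 114 mm over their backs; the gripper's body (76 mm by 85 mm) begins 54 mm behind the grasp point. The pads swing forward as they close: fully open they stand 13 mm farther back than shut.
Start: joints at [1.143, 0.527, 1.433, -0, 1.181, -0.178], TCP at [0.154, 0.606, 0.256] pointing down, gripper open.
Joint ranges: [-3.08, 3.08], [-0.75, 2.2], [0.22, 2.44], [-1.43, 4.57], [0, 2.65], [-2.85, 2.85]. Speed limits (rad/s): [2.79, 2.79, 3.14, 3.14, 3.14, 3.14].

## Interface

Orientations are given as a unit quaternion [x, y, z, w].
In Python, from station import manip gives the robot as it stands.
- The arm moves only by the tool play_rows, never from a script. Its argument "steps" is a list that holds one entry, the list of rows, each a list of 6 numbers: the shift along the tool's x, y, z in m, then the turn, a rotation vector about the tool's x, y, z in degrees. In form: [[[x, y, z, rx, ry, rz], ...]]. A call has 1 to 10 rows; each row shifts and turns the commanded pose from where the row before left it, along the tool's axes as they then stand; what a row does not reach is not made up. A row lasts 1/8 s, in which the tool goes at most 62.5 mm and 10.7 degrees, less where a joint would pass 70% of its speed; a pose out of reach is approached as far as the arm can. A call is refused whole if a number of a shift passes 0.0625 or a number of a turn 10.7, either way. A call with a gripper value outside its range is refused whole. "fingers" is the opening, from 0 (shut) to 1 (fully open), set as the call begins (left out, the last holds). The fingers move at their own pace and stop on an object; "squeeze" is the grip in N (left out, the last holds). Time passes only in rows, so rows that do not move let the fingers close. It gives the time, the measured TCP pose, the force and the opening at its end, in the units of the state.
- manip.sense(): the state, without advancing time (a new reading comes with each control period).
- manip.snapshot(name): name is "side" or "top"; returns a dict with "img" (400x640x3 uint8, red, green, blue), "K" (3x3 intrinsics, pixels), "k1" (the pictures are not rectified: a ray, as slopes to the right and down, at radius r is drawn at 1 + k1 r^2 times it, then the intrinsics apply), "world_from_camera" (4x4, takes a point from camera to world coordinates). Camera axes: x right, y down, z forward; pixel columns grow to the right and rows downward; lengths in m; the calibration is good to about 2 mm. A picture is of the moment at which its call begins. There is no depth.
- manip.sign_off(): hands the job in, once; it reports no verdict.
Trained networks look in a picture, given as the dict that the camera call returned (one of the last four; its "shot" number tells which), for a name from the list of things; names that differ only in an ending like _2 or _b are one class to them, and where a whole thing is asked for, a point or a joint stands for the part that bears it (a point fixed in the world has none). Each returns a list of dicts, best first, with "score" (0 to 1); they miss things now and then, are a little off and sometimes report something else, mostly with a low value. They report only what shows in the picture. A call takes as long as a camera call.
- manip.regions_of(label, picture): "pixels" (400x640 bool, what is visible of it) and "rect" ([left, top, right, bottom] in pixels, round what is visible of it).
- manip.pinpoint(label, picture): "point" ([column, row] in pixels: a listed point, or the origin of a listed thing).
The state is a dict: "t": time; "q": joint angles; "qd": joint speeds; "tau": joint torques, N m; "tcp_pos": TCP position; "tool_rot": TCP orientation; "force": force on the tool from outside, world axes, zero at the start; "ft_torque": the same for the moment, N m; "finger_gap": opening from 0.0 (shut) to 1.0 (fully open).
Only numpy, scipy, OpenCV 4.12 (cv2) and the standard library are available. Lean on these libraries where they do the work, as an engineer would, in place of code of your own. Each camera call takes 0.05 s, during which the arm holds its last target.

## Task

A centrifuge rotor adapter has to be counterbalanced. First set the aluminium adapter on the left pan of the balance (left as the robot sees it) and let go, then put brass hexagonal weights (100, 40 and 20 g) on the right pan until the needle comes to rest on the black middle mark of the scale. Leave that on the balance and clear the bench: the weights you did not need go into the shallow aluminium tray, all the blue bottle caps into the white tub; do not lean on the balance or shift the jar, tube block and vial.

Things in the scene. Friction and masses are not known exactly. Their poses are not given: they have to be found in the camera images.
- adapter: the rotor adapter: a turned aluminium block, a round body 44 mm in diameter on a square 54 x 54 x 8 mm foot, 50 mm tall overall, four dark bores in its top; its mass is unknown, somewhere from 130 to 270 g; origin at the centre of its underside, z up
- adapter_mid (a point): point on the adapter's axis, 25 mm above its underside
- w100a: hexagonal bar weight of plain brass, 100 g, 24 mm across the flats, 26 mm tall, standing on the bench; origin at the centre of its underside, z up its axis, its own x axis is normal to one pair of flats (the others at 60 and 120 degrees)
- w100b: hexagonal bar weight of plain brass, 100 g, 24 mm across the flats, 26 mm tall, standing on the bench; origin at the centre of its underside, z up its axis, its own x axis is normal to one pair of flats (the others at 60 and 120 degrees)
- w40a: hexagonal bar weight of plain brass, 40 g, 18 mm across the flats, 18 mm tall, standing on the bench; origin at the centre of its underside, z up its axis, its own x axis is normal to one pair of flats (the others at 60 and 120 degrees)
- w40b: hexagonal bar weight of plain brass, 40 g, 18 mm across the flats, 18 mm tall, standing on the bench; origin at the centre of its underside, z up its axis, its own x axis is normal to one pair of flats (the others at 60 and 120 degrees)
- w20: hexagonal bar weight of plain brass, 20 g, 14 mm across the flats, 15 mm tall, standing on the bench; origin at the centre of its underside, z up its axis, its own x axis is normal to one pair of flats (the others at 60 and 120 degrees)
- cap1: blue plastic screw cap of a bottle, a ribbed disc 44 mm over the ribs and 24 mm tall, 18 g, lying flat; origin at the centre of its underside; absent in some starts
- cap2: blue plastic screw cap of a bottle, a ribbed disc 44 mm over the ribs and 24 mm tall, 18 g, lying flat; origin at the centre of its underside; absent in some starts
- cap3: blue plastic screw cap of a bottle, a ribbed disc 44 mm over the ribs and 24 mm tall, 18 g, lying flat; origin at the centre of its underside; absent in some starts
- balance: the two-pan balance, fixed to the bench: a low grey housing 90 mm deep (its x), 300 mm wide (its y), 45 mm tall, with an upright post and white scale plate at its middle rising to 230 mm; origin at the centre of its underside, y points to the left pan. The pans sit 120 mm to either side of the middle, stay level and only move up and down, so it does not matter where on a pan a thing lies
- beam (a joint): angle of the balance beam and needle (rad): 0 level, positive when the right pan is down (needle tip leaning to the right pan), stops at -0.2 and +0.2; between the stops it moves about 0.043 rad for each 10 g of difference and settles in about 1 s. The black mark in the middle of the scale is as wide as the range -0.06 to 0.06
- pan_left_floor (a point): centre of the left pan's floor, top face (the pan at the balance's +y end): a square steel pan, 108 mm outside, with a rim 3 mm thick that stands 5 mm above its floor; 103 mm above the bench when level, up to 24 mm higher or lower when tipped; x and y axes as the balance's
- pan_right_floor (a point): the same for the right pan (at the balance's -y end)
- tray: shallow aluminium weights tray, fixed, 130 (its x) x 110 (its y) x 22 mm, walls and floor 4 to 5 mm; origin at the centre of its underside
- tub: white plastic caps tub, open, fixed, 130 x 130 x 55 mm, walls and floor 4 to 5 mm; origin at the centre of its underside
- jar: bystander: small glass jar with a steel lid, 40 mm in diameter, 44 mm tall; origin at the centre of its underside
- tubeblock: bystander: aluminium tube block 50 x 34 x 30 mm; origin at the centre of its underside
- vial: bystander: squat amber vial, 36 mm in diameter, 45 mm tall; origin at the centre of its underside

How it is judged:
By the outcome, as a careful person would: the job done as asked, in the order asked, and still so for the second after the job is handed in, with the robot touching nothing.
Of cap1, cap2, cap3 only 1 to 3 are there at a start; the rules pass over those that are not, and their reading is None.
At some moment in a run one of cap1, cap2, cap3 may be knocked a few centimetres aside while the robot is not near it.
Once in a run the grip may slacken for a moment while it holds something.
It also fails if it takes over 210 s, if anything falls off the work surface, if the arm or the gripper's body presses on something with over 40 N, if the wrist force passes 120 N, or if a joint passes its speed limit or range.

## Working session

There is one attempt and no reset: what is moved stays moved. The work goes in short steps, Python scripts to look and compute and a tool call to move; the robot and the scene stay as the last step left them, time stands still between calls to the robot, and variables do not carry over. Pictures are saved under pics/ and viewed, and the job is handed in when it is done.

Besides the shell and the picture viewer there is one more tool, called after "Call:" in YAML: its name, and indented under it one key for each argument. play_rows: Moves the arm, as the interface text tells. Its arguments: {"type":"object","properties":{"steps":{"type":"array"},"fingers":{"type":"number"},"squeeze":{"type":"number"}},"required":["steps"]}

```bash
ls; mkdir -p pics; python3 - <<'E'
from station import manip
import cv2
s=manip.sense(); print({k:(np.round(v,3) if 0 else v) for k,v in s.items()})
for n in("side","top"):
    p=manip.snapshot(n); cv2.imwrite(f"pics/{n}0.png",p["img"][:,:,::-1]); print(n,p["K"],p["k1"],p["world_from_camera"],p["shot"])
E
```

```text
pics
{'t': 0.0, 'q': array([ 1.14248855e+00,  5.28490990e-01,  1.43393784e+00, -4.17727707e-05,
        1.18138471e+00, -1.78490693e-01]), 'qd': array([ 0.00048441,  0.00040015, -0.00213722, -0.00122538,  0.00127769,
        0.00049681]), 'tau': array([-5.52702804e-04, -4.42354238e+01, -1.78024739e+01, -2.51744568e-04,
        8.22432776e-03, -2.32543350e-06]), 'tcp_pos': array([0.15420617, 0.6049767 , 0.25530701]), 'tool_rot': array([ 1.24576023e-01,  9.92209444e-01, -1.06549335e-03, -3.13330135e-04]), 'force': array([ 0.53158972,  0.41033989, -0.10965456]), 'ft_torque': array([-0.01896061,  0.00805034,  0.02660022]), 'finger_gap': 1.0010834819722056}
side [[365.52349006   0.         319.00977764]
 [  0.         365.52349006 195.88098967]
 [  0.           0.           1.        ]] 0.011962303573995421 [[ 9.31120099e-01 -2.43454030e-01  2.71561220e-01  2.97460253e-01]
 [-3.64711925e-01 -6.19996856e-01  6.94686340e-01 -6.60301109e-01]
 [-7.57086333e-04 -7.45878029e-01 -6.66082122e-01  7.02448089e-01]
 [ 0.00000000e+00  0.00000000e+00  0.00000000e+00  1.00000000e+00]] 1
top [[473.32797625   0.         323.37971649]
 [  0.         473.32797625 206.53039181]
 [  0.           0.           1.        ]] -0.04850593946167057 [[ 8.31490723e-02 -9.69798123e-01  2.29298568e-01  2.76807993e-01]
 [-9.96537060e-01 -8.08381021e-02  1.94702149e-02 -1.33935598e-02]
 [-3.46116797e-04 -2.30123451e-01 -9.73161383e-01  1.27737141e+00]
 [ 0.00000000e+00  0.00000000e+00  0.00000000e+00  1.00000000e+00]] 2
```

View pics/side0.png

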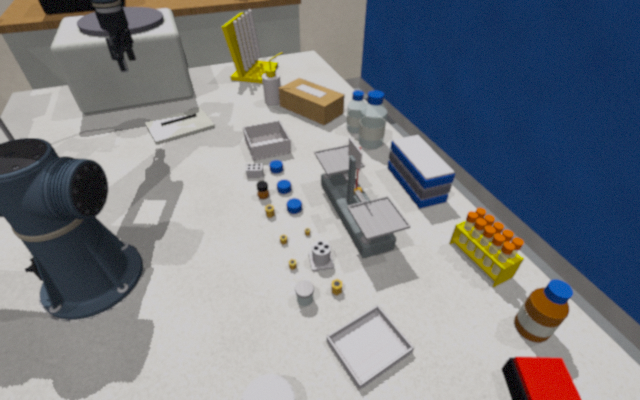

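View pics/top0.png

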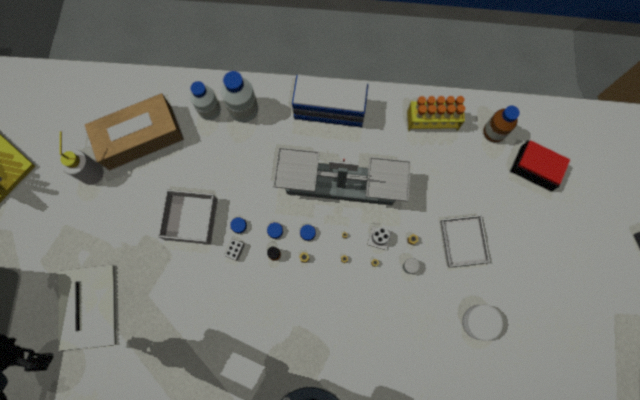

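```bash
cat > h.py <<'E'
from station import manip
import numpy as np, cv2
from scipy.spatial.transform import Rotation as R
def ray(p,uv):
    K=p["K"];k=p["k1"]
    d=np.array([(uv[0]-K[0,2])/K[0,0],(uv[1]-K[1,2])/K[1,1]]);u=d.copy()
    for _ in range(20): u=d/(1+k*(u@u))
    T=p["world_from_camera"]; return T[:3,3],T[:3,:3]@np.array([u[0],u[1],1])
def onz(p,uv,z):
    o,d=ray(p,uv); return o+d*(z-o[2])/d[2]
def proj(p,X):
    T=np.linalg.inv(p["world_from_camera"]);c=T[:3,:3]@np.array(X)+T[:3,3];u=c[:2]/c[2]
    u=u*(1+p["k1"]*(u@u)); return u*np.array([p["K"][0,0],p["K"][1,1]])+p["K"][:2,2]
def tri(ps,uvs):
    A=np.zeros((3,3));b=np.zeros(3)
    for p,uv in zip(ps,uvs):
        o,d=ray(p,uv);d=d/np.linalg.norm(d);M=np.eye(3)-np.outer(d,d);A+=M;b+=M@o
    return np.linalg.solve(A,b)
def st():
    s=manip.sense();m=R.from_quat(s["tool_rot"]).as_matrix()
    print("t %.2f tcp %s gap %.3f F %s yaw(y-axis) %.2f deg toolz %s q %s"%(s["t"],np.round(s["tcp_pos"],4),s["finger_gap"],np.round(s["force"],1),np.degrees(np.arctan2(m[1,1],m[0,1])),np.round(m[:,2],4),np.round(s["q"],2)))
    return s
def toy(yaw_y):
    "tool-down matrix with tool y axis at yaw (deg) in world"
    a=np.radians(yaw_y);y=np.array([np.cos(a),np.sin(a),0]);z=np.array([0,0,-1.]);x=np.cross(y,z);return np.stack([x,y,z],1)
def crop(p,rect,name,f=4):
    a,b,c,d=[int(v) for v in rect];im=p["img"][b:d,a:c,::-1];f=min(f,800/(c-a),600/(d-b))
    cv2.imwrite("pics/"+name,cv2.resize(im,None,fx=f,fy=f,interpolation=cv2.INTER_CUBIC))
E
cat > det.py <<'E'
from h import *
P={n:manip.snapshot(n) for n in("side","top")}
names=["adapter","w100a","w40a","w20","cap1","balance","pan_left_floor","pan_right_floor","tray","tub","jar","tubeblock","vial"]
for l in names:
    for n in ("side","top"):
        r=manip.pinpoint(l,P[n])
        z=0.103 if "pan" in l else 0
        print(l,n,[(round(x["score"],2),np.round(x["point"]).astype(int).tolist(),np.round(onz(P[n],x["point"],z)[:2],3).tolist()) for x in r[:6] if x["score"]>.2])
E
python3 det.py
python3 - <<'E'
from h import *
p=manip.snapshot("top");crop(p,(220,200,460,280),"topc.png");crop(p,(260,130,430,215),"topb.png")
p=manip.snapshot("side");crop(p,(230,140,430,310),"sidec.png")
E
```

```text
adapter side [(0.69, [317, 259], [0.496, -0.14]), (0.35, [268, 216], [0.426, 0.045])]
adapter top [(0.96, [379, 234], [0.514, -0.147]), (0.32, [346, 236], [0.499, -0.056])]
w100a side [(0.61, [270, 215], [0.432, 0.049])]
w100a top [(0.57, [304, 256], [0.436, 0.053])]
w40a side [(0.41, [283, 241], [0.436, -0.054])]
w40a top [(0.52, [345, 262], [0.429, -0.059])]
w20 side [(0.49, [308, 231], [0.506, -0.044])]
w20 top [(0.37, [345, 233], [0.508, -0.052])]
cap1 side [(0.78, [297, 210], [0.506, 0.038]), (0.68, [287, 188], [0.509, 0.14]), (0.5, [276, 169], [0.505, 0.238])]
cap1 top [(0.6, [307, 231], [0.505, 0.051]), (0.58, [274, 255], [0.433, 0.136]), (0.52, [239, 226], [0.504, 0.238]), (0.46, [278, 231], [0.499, 0.13])]
balance side [(0.6, [355, 215], [0.648, -0.037]), (0.48, [321, 255], [0.51, -0.13])]
balance top [(0.6, [341, 187], [0.638, -0.032])]
pan_left_floor side [(0.93, [342, 161], [0.652, 0.077])]
pan_left_floor top [(0.66, [411, 239], [0.488, -0.217]), (0.6, [295, 167], [0.652, 0.092])]
pan_right_floor side [(0.57, [375, 219], [0.633, -0.156])]
pan_right_floor top [(0.64, [391, 177], [0.647, -0.158])]
tray side [(0.65, [262, 198], [0.428, 0.125]), (0.59, [366, 345], [0.51, -0.374])]
tray top [(0.85, [466, 242], [0.51, -0.385])]
tub side [(0.97, [269, 148], [0.515, 0.361]), (0.69, [373, 218], [0.687, -0.064])]
tub top [(0.57, [190, 218], [0.515, 0.378])]
jar side [(0.68, [303, 298], [0.429, -0.229])]
jar top [(0.61, [379, 234], [0.513, -0.146]), (0.49, [410, 267], [0.43, -0.235])]
tubeblock side [(0.6, [269, 220], [0.425, 0.032]), (0.5, [255, 173], [0.438, 0.245]), (0.5, [301, 299], [0.423, -0.23])]
tubeblock top [(0.5, [237, 249], [0.441, 0.237]), (0.4, [408, 268], [0.427, -0.23]), (0.33, [273, 252], [0.439, 0.138])]
vial side [(0.63, [265, 197], [0.438, 0.126])]
vial top [(0.69, [273, 256], [0.431, 0.137]), (0.59, [464, 243], [0.508, -0.381]), (0.25, [237, 250], [0.437, 0.237])]
```

View pics/topc.png

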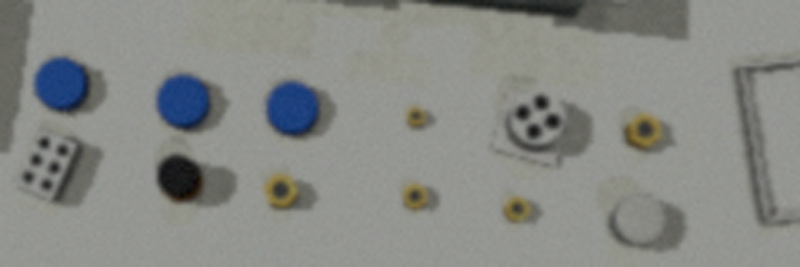

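View pics/topb.png

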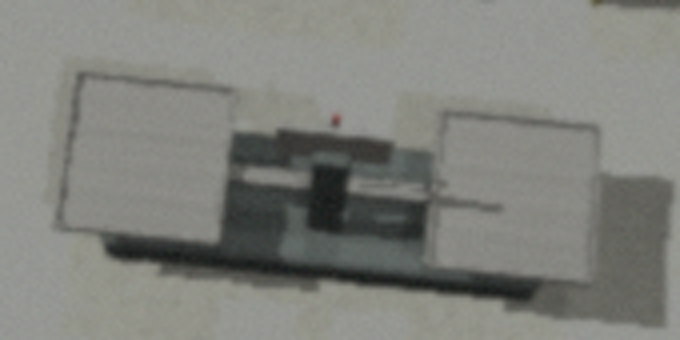

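View pics/sidec.png

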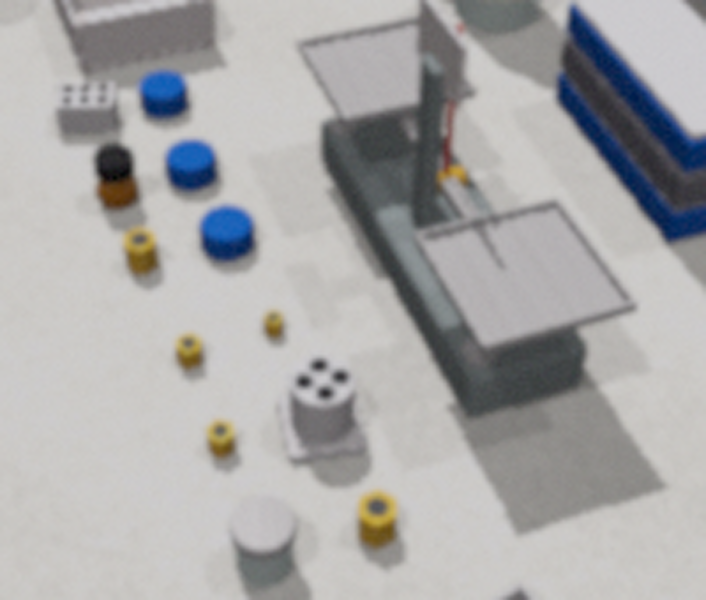

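```bash
cat > fit.py <<'E'
from h import *
from scipy.optimize import minimize
def avg(n,k=4):
    p=manip.snapshot(n);im=p["img"].astype(float)
    for _ in range(k-1): im=im+manip.snapshot(n)["img"]
    p=dict(p);p["f"]=im/k;return p
S=8
def poly(p,pts,win):
    a,b,w,h=win;uv=np.array([proj(p,X) for X in pts]);uv=(uv-[a,b]+.5)*S-.5
    hull=cv2.convexHull(uv.astype(np.float32));m=np.zeros((h*S,w*S),np.uint8)
    cv2.fillPoly(m,[np.round(hull*16).astype(np.int32)],255,shift=4)
    m=cv2.GaussianBlur(m.astype(float)/255,(0,0),0.6*S);return cv2.resize(m,(w,h),interpolation=cv2.INTER_AREA)
def prism(c,yaw,flat,h,n=6):
    r=flat/2/np.cos(np.pi/6) if n==6 else flat/2
    a=yaw+(np.pi/6 if n==6 else 0)+np.arange(n)*2*np.pi/n
    b=np.stack([c[0]+r*np.cos(a),c[1]+r*np.sin(a)],1)
    return [[x,y,z] for z in(c[2],c[2]+h) for x,y in b]
def fitview(p,c0,flat,h,z,yaws,n=6,chan=lambda f:f[:,:,0]-f[:,:,2]):
    uv=proj(p,[c0[0],c0[1],z+h/2]);half=14 if n==6 else 20
    win=(int(uv[0])-half,int(uv[1])-half,2*half,2*half);a,b,w,hh=win
    I=chan(p["f"])[b:b+hh,a:a+w]
    def cost(xy,yaw,full=False):
        c=[xy[0]/1000,xy[1]/1000,z]
        A=[poly(p,prism(c,yaw,flat,h,n),win).ravel(),np.ones(w*hh)]
        if n==6:
            t=[c[0],c[1],z+h]
            A.append(poly(p,prism(t,0,flat*.45,0,24),win).ravel())
        A=np.array(A).T;s=np.linalg.lstsq(A,I.ravel(),rcond=None)[0]
        return ((A@s-I.ravel())**2).mean()
    out=[]
    x0=np.array(c0[:2])*1000
    for y in yaws:
        r=minimize(cost,x0,args=(y,),method="Nelder-Mead",options=dict(xatol=.1,fatol=1e-3,initial_simplex=[x0,x0+[4,0],x0+[0,4]]))
        out.append((r.fun,r.x));x0=r.x
    return out
if __name__=="__main__":
    P=[avg("top"),avg("side")]
    W=dict(w100a=((.434,.051),.024,.026),w100b=((.495,-.218),.024,.026),w40L=((.43,-.057),.018,.018),w40R=((.43,-.132),.018,.018),w20=((.506,-.05),.014,.015))
    ys=np.radians(np.arange(-30,30,5))
    for k,(c,f,h) in W.items():
        o=[fitview(p,c,f,h,0,ys) for p in P]
        tot=[sum(q[i][0]/min(x[0] for x in q) for q in o) for i in range(len(ys))];i=int(np.argmin(tot))
        print(k,"yaw",np.degrees(ys[i]).round(),"top",o[0][i][1].round(1),"side",o[1][i][1].round(1),"| cost top",np.round([x[0]/min(y[0] for y in o[0]) for x in o[0]],2),"side",np.round([x[0]/min(y[0] for y in o[1]) for x in o[1]],2))
    for k,c in dict(c1=(.505,.045),c2=(.503,.135),c3=(.505,.238)).items():
        o=[fitview(p,c,.044,.024,0,[0],24,lambda f:f[:,:,2]-f[:,:,0]) for p in P]
        print(k,[q[0][1].round(1).tolist() for q in o])
    for l,h in (("adapter",.05),):
      for p,n in zip(P,("top","side")):
        r=manip.regions_of(l,manip.snapshot(n))[0];m=r["pixels"];ys_,xs=np.nonzero(m);print(l,n,r["score"],r["rect"],m.sum(),onz(p,[xs.mean(),ys_.mean()],.022).round(3))
E
python3 fit.py
```

```text
w100a yaw -5.0 top [432.   52.6] side [431.8  53.3] | cost top [1.49 1.43 1.33 1.21 1.09 1.   1.07 1.08 1.18 1.34 1.47 1.45] side [1.17 1.13 1.09 1.03 1.   1.04 1.08 1.14 1.17 1.2  1.2  1.19]
w100b yaw -25.0 top [ 505. -236.] side [ 504.5 -235.5] | cost top [1.06 1.   1.06 1.15 1.17 1.17 1.19 1.19 1.23 1.21 1.13 1.08] side [1.06 1.   1.1  1.29 1.46 1.56 1.61 1.64 1.64 1.57 1.44 1.28]
w40L yaw -25.0 top [437.1 -55. ] side [436.9 -54.9] | cost top [1.13 1.   1.14 1.23 1.39 1.54 1.58 1.77 1.58 1.56 1.34 1.17] side [1.23 1.15 1.06 1.   1.04 1.1  1.24 1.32 1.32 1.4  1.35 1.33]
w40R yaw -15.0 top [ 433.8 -137.4] side [ 433.7 -137.4] | cost top [1.04 1.   1.   1.01 1.08 1.11 1.05 1.02 1.01 1.02 1.02 1.02] side [1.31 1.19 1.1  1.   1.07 1.19 1.26 1.39 1.47 1.51 1.46 1.41]
w20 yaw -20.0 top [502.6 -51.1] side [502.1 -51.2] | cost top [1.02 1.   1.   1.03 1.02 1.04 1.04 1.04 1.04 1.05 1.02 1.02] side [1.16 1.08 1.   1.06 1.17 1.2  1.3  1.3  1.36 1.31 1.3  1.23]
c1 [[500.7, 49.5], [500.3, 49.8]]
c2 [[499.0, 139.0], [498.6, 138.4]]
c3 [[504.6, 240.2], [504.7, 240.3]]
adapter top 0.71 [365.8, 227.0, 392.9, 249.5] 396 [ 0.5   -0.144  0.022]
adapter side 0.76 [306.8, 239.6, 334.0, 269.1] 601 [ 0.502 -0.15   0.022]
```

```bash
cat > plan.py <<'E'
import sys
from h import *
# args: x,y,z,yaw waypoints ('-' keeps); prints rows
def plan(wps,start=None,quiet=False):
    s=st();p=s["tcp_pos"];M=R.from_quat(s["tool_rot"]).as_matrix()
    cy=np.degrees(np.arctan2(M[1,1],M[0,1]));out=[];N=0;prev=[*p,cy];first=True
    for w in wps:
        v=[prev[i] if a=='-' else float(a) for i,a in enumerate(w.split(','))]
        while v[3]-prev[3]>180: v[3]-=360
        n=int(np.ceil(max(np.linalg.norm(np.array(v[:3])-prev[:3])/.06,abs(v[3]-prev[3])/10.5,1)-1e-6))
        rows=[]
        for k in range(1,n+1):
            q=np.array(prev)+(np.array(v)-prev)*k/n
            T=toy(q[3]);d=M.T@(q[:3]-p);rv=np.degrees(R.from_matrix(M.T@T).as_rotvec())
            r=np.r_[np.round(d,4),np.round(rv,1)];rows.append(r)
            p=p+M@r[:3];M=M@R.from_rotvec(np.radians(r[3:])).as_matrix()
        print(w,n,"rows:");print(",".join("["+",".join("%g"%x for x in r)+"]" for r in rows))
        prev=[*p,v[3]]
if __name__=="__main__": plan(sys.argv[1:])
E
python3 - <<'E'
from h import *
t=manip.snapshot("top");s=manip.snapshot("side")
print("adapter top face",onz(t,(380.8,236),.05),onz(s,(321.2,247.6),.05))
f=lambda c:(c[0]/4+260,c[1]/4+130)
for n,cs in dict(L=[(80,72),(235,90),(220,242),(62,228)],Rr=[(442,112),(600,128),(592,280),(435,265)]).items():
    q=np.array([onz(t,f(c),.108)[:2] for c in cs]);print(n,q.round(3).tolist(),q.mean(0).round(3))
g=lambda c:(c[0]/3.53+230,c[1]/3.53+140)
for n,cs in dict(Rr=[(418,237),(558,203),(634,306),(490,348)]).items():
    q=np.array([onz(s,g(c),.108)[:2] for c in cs]);print(n,q.round(3).tolist(),q.mean(0).round(3))
E
python3 plan.py .45,.28,.25,82 .503,-.147,.15,90 .503,-.147,.04,90
```

```text
adapter top face [ 0.49922886 -0.14584237  0.05      ] [ 0.50268296 -0.1488963   0.05      ]
L [[0.7, 0.136], [0.696, 0.034], [0.593, 0.035], [0.593, 0.137]] [0.645 0.085]
Rr [[0.692, -0.101], [0.69, -0.205], [0.587, -0.204], [0.589, -0.103]] [ 0.639 -0.153]
Rr [[0.59, -0.103], [0.694, -0.107], [0.69, -0.21], [0.589, -0.208]] [ 0.641 -0.157]
t 2.30 tcp [0.1545 0.6056 0.2563] gap 0.997 F [-0.1  0.   0.8] yaw(y-axis) 75.69 deg toolz [ 0. -0. -1.] q [ 1.14  0.53  1.43 -0.    1.18 -0.18]
.45,.28,.25,82 8 rows:
[-0.0459,-0.0303,0.0008,-0,0,-0.8],[-0.0454,-0.0309,0.0008,-0,0,-0.8],[-0.045,-0.0316,0.0008,-0,0,-0.8],[-0.0445,-0.0322,0.0008,-0,0,-0.8],[-0.0441,-0.0328,0.0007,-0,0,-0.7],[-0.0437,-0.0334,0.0008,-0,0,-0.8],[-0.0432,-0.0339,0.0008,-0,0,-0.8],[-0.0428,-0.0346,0.0008,-0,0,-0.8]
.503,-.147,.15,90 8 rows:
[-0.014,-0.0519,0.0125,-0,0,-1],[-0.0131,-0.0522,0.0125,-0,0,-1],[-0.0122,-0.0524,0.0125,-0,0,-1],[-0.0112,-0.0526,0.0125,-0,0,-1],[-0.0103,-0.0527,0.0125,-0,0,-1],[-0.0095,-0.053,0.0125,-0,0,-1],[-0.0085,-0.0531,0.0125,-0,0,-1],[-0.0075,-0.0533,0.0125,-0,0,-1]
.503,-.147,.04,90 2 rows:
[-0,0,0.055,-0,0,-0],[-0,0.0001,0.055,-0,0,-0]
```

Call:
play_rows:
  steps:
    - [[-0.046,-0.03,0.001,0,0,-0.8],[-0.045,-0.031,0.001,0,0,-0.8],[-0.045,-0.032,0.001,0,0,-0.8],[-0.0445,-0.032,0.001,0,0,-0.8],[-0.044,-0.033,0.001,0,0,-0.7],[-0.044,-0.033,0.001,0,0,-0.8],[-0.043,-0.034,0.001,0,0,-0.8],[-0.043,-0.035,0.001,0,0,-0.8]]
  fingers: 1
  squeeze: 50

```text
t: 3.3
tcp_pos: [0.4511, 0.2784, 0.2486]
tool_rot: [0.07, 0.998, 0.0, 0.0]
force: [0.9, -0.1, 0.0]
finger_gap: 1.0
```

Call:
play_rows:
  steps:
    - [[-0.014,-0.052,0.0125,0,0,-1],[-0.013,-0.052,0.0125,0,0,-1],[-0.012,-0.052,0.0125,0,0,-1],[-0.011,-0.053,0.0125,0,0,-1],[-0.01,-0.053,0.0125,0,0,-1],[-0.0095,-0.053,0.0125,0,0,-1],[-0.0085,-0.053,0.0125,0,0,-1],[-0.0075,-0.053,0.0125,0,0,-1],[0,0,0,0,0,0],[0,0,0,0,0,0]]

```text
t: 4.55
tcp_pos: [0.5016, -0.1468, 0.1482]
tool_rot: [0.001, 1.0, 0.0, -0.0]
force: [-1.0, -0.0, -0.5]
finger_gap: 1.003
```

```bash
python3 plan.py .502,-.147,.04,90
```

```text
t 4.55 tcp [ 0.5016 -0.1468  0.1482] gap 1.003 F [-1.  -0.  -0.5] yaw(y-axis) 89.93 deg toolz [-9.e-04  8.e-04 -1.e+00] q [-0.5   0.55  1.79  0.    0.8  -2.07]
.502,-.147,.04,90 2 rows:
[-0.0002,-0.0002,0.0541,0,-0,-0],[-0.0003,-0.0001,0.0541,0,-0,-0.1]
```

Call:
play_rows:
  steps:
    - [[0,0,0.054,0,0,0],[0,0,0.035,0,0,0],[0,0,0.018,0,0,0],[0,0,0,0,0,0]]

```text
t: 5.05
tcp_pos: [0.5011, -0.1449, 0.0406]
tool_rot: [-0.001, 1.0, 0.001, -0.001]
force: [0.7, -0.5, 1.0]
finger_gap: 1.003
```

Call:
play_rows:
  steps:
    - [[0,0,0,0,0,0],[0,0,0,0,0,0],[0,0,0,0,0,0],[0,0,0,0,0,0],[0,0,0,0,0,0],[0,0,0,0,0,0]]
  fingers: 0
  squeeze: 60

```text
t: 5.8
tcp_pos: [0.5027, -0.1469, 0.0428]
tool_rot: [0.0, 1.0, -0.0, 0.001]
force: [0.5, 2.5, 5.4]
finger_gap: 0.503
```

Call:
play_rows:
  steps:
    - [[0,0,-0.02,0,0,0],[0,0,-0.05,0,0,0],[0,0,-0.05,0,0,0],[0,0,-0.03,0,0,0],[0,0,0,0,0,0],[0,0,0,0,0,0],[0,0,0,0,0,0]]

```text
t: 6.68
tcp_pos: [0.501, -0.1465, 0.1897]
tool_rot: [0.0, 1.0, 0.001, -0.002]
force: [1.0, -0.3, -2.4]
finger_gap: 0.498
```

```bash
cat > wf.py <<'E'
from h import *
F=[]
for i in range(12): manip.snapshot("side");F.append(manip.sense()["force"])
F=np.array(F);print("F mean",F.mean(0).round(3),"sd",F.std(0).round(2))
E
python3 wf.py; python3 - <<'E'
from h import *
p=manip.snapshot("side");crop(p,(230,140,430,310),"side1.png");st()
E
```

```text
F mean [-0.003 -0.042 -1.38 ] sd [0.34 0.41 0.49]
t 7.33 tcp [ 0.5021 -0.147   0.1913] gap 0.500 F [ 0.6  0.3 -1.7] yaw(y-axis) 89.99 deg toolz [ 1.e-04 -1.e-04 -1.e+00] q [-0.5   0.48  1.75 -0.    0.91 -2.07]
```

View pics/side1.png

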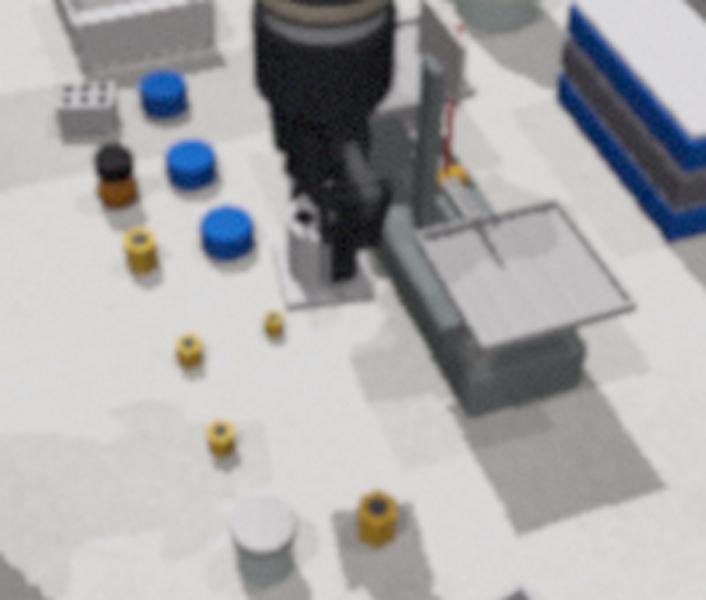

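Call:
play_rows:
  steps:
    - [[0,0.058,0,0,0,0],[0,0.058,0,0,0,0],[0,0.058,0,0,0,0],[-0.02,0.058,0,0,0,0],[-0.05,0,0,0,0,0],[-0.05,0,0,0,0,0],[-0.024,0,0,0,0,0],[0,0,0,0,0,0],[0,0,0,0,0,0]]

```text
t: 8.45
tcp_pos: [0.6445, 0.085, 0.1907]
tool_rot: [0.0, 1.0, 0.0, -0.001]
force: [-0.1, -0.6, -1.6]
finger_gap: 0.501
```

Call:
play_rows:
  steps:
    - [[0,0,0.025,0,0,0],[0,0,0.014,0,0,0],[0,0,0.005,0,0,0],[0,0,0.004,0,0,0],[0,0,0.004,0,0,0],[0,0,0.004,0,0,0],[0,0,0.004,0,0,0],[0,0,0,0,0,0],[0,0,0,0,0,0]]

```text
t: 9.57
tcp_pos: [0.6461, 0.0849, 0.1313]
tool_rot: [0.0, 1.0, -0.0, -0.0]
force: [0.5, -0.6, -1.0]
finger_gap: 0.496
```

```bash
python3 - <<'E'
from h import *
st();p=manip.snapshot("side");crop(p,(270,100,430,240),"side2.png");p=manip.snapshot("top");crop(p,(260,120,430,215),"top2.png")
E
```

```text
t 9.57 tcp [0.6461 0.0849 0.1313] gap 0.496 F [ 0.5 -0.6 -1. ] yaw(y-axis) 89.99 deg toolz [-2.e-04 -0.e+00 -1.e+00] q [-0.04  0.71  1.46 -0.    0.97 -1.61]
```

View pics/side2.png

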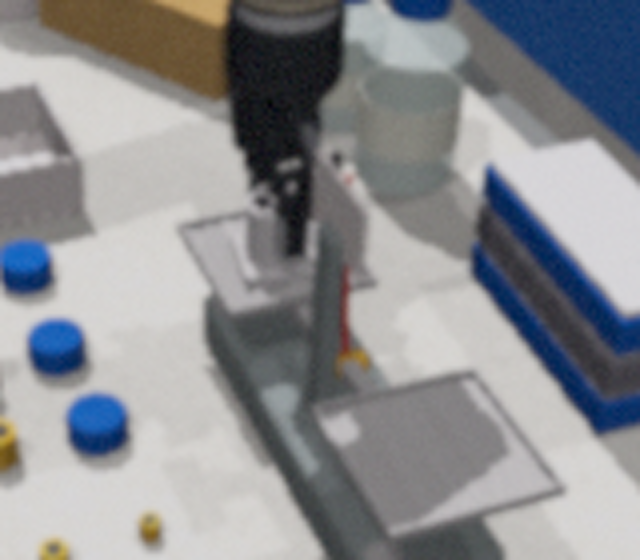

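View pics/top2.png

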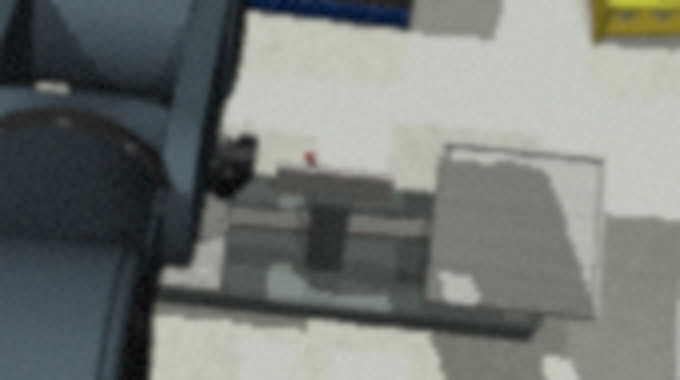

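Call:
play_rows:
  steps:
    - [[0,0,0.003,0,0,0],[0,0,0,0,0,0],[0,0,0,0,0,0],[0,0,0,0,0,0]]
  fingers: 0.7

```text
t: 10.18
tcp_pos: [0.6462, 0.085, 0.1285]
tool_rot: [0.0, 1.0, -0.0, 0.0]
force: [0.2, 0.4, 0.4]
finger_gap: 0.699
```

Call:
play_rows:
  steps:
    - [[0,0,-0.02,0,0,0],[0,0,-0.04,0,0,0],[0,0,-0.05,0,0,0],[0.05,0,0,0,0,0],[0.055,-0.02,0,0,0,0],[0.055,-0.02,0,0,0,0],[0,0,0,0,0,0],[0,0,0,0,0,0]]

```text
t: 11.18
tcp_pos: [0.4872, 0.0448, 0.239]
tool_rot: [0.0, 1.0, -0.0, 0.001]
force: [0.9, -0.3, 1.2]
finger_gap: 0.695
```

```bash
python3 - <<'E'
from h import *
st();p=manip.snapshot("side");crop(p,(270,100,430,240),"side3.png");p=manip.snapshot("top");crop(p,(260,120,430,215),"top3.png")
E
python3 plan.py .432,.053,.1,54 .432,.053,.03,54
```

```text
t 11.18 tcp [0.4872 0.0448 0.239 ] gap 0.695 F [ 0.9 -0.3  1.2] yaw(y-axis) 89.96 deg toolz [ 2.8e-03 -2.0e-04 -1.0e+00] q [-0.14  0.37  1.79  0.    0.98 -1.71]
t 11.28 tcp [0.4881 0.0449 0.2388] gap 0.697 F [ 0.2 -0.5 -0.7] yaw(y-axis) 90.00 deg toolz [ 2.8e-03 -3.0e-04 -1.0e+00] q [-0.14  0.37  1.79  0.    0.98 -1.71]
.432,.053,.1,54 4 rows:
[0.0141,0.002,0.0347,-0,0.2,9],[0.0142,-0.0002,0.0347,-0,-0,9],[0.0139,-0.0023,0.0347,-0,-0,9],[0.0134,-0.0046,0.0347,-0,-0,9]
.432,.053,.03,54 2 rows:
[-0,0,0.035,-0,-0,-0],[-0,0,0.035,-0,-0,-0]
```

View pics/side3.png

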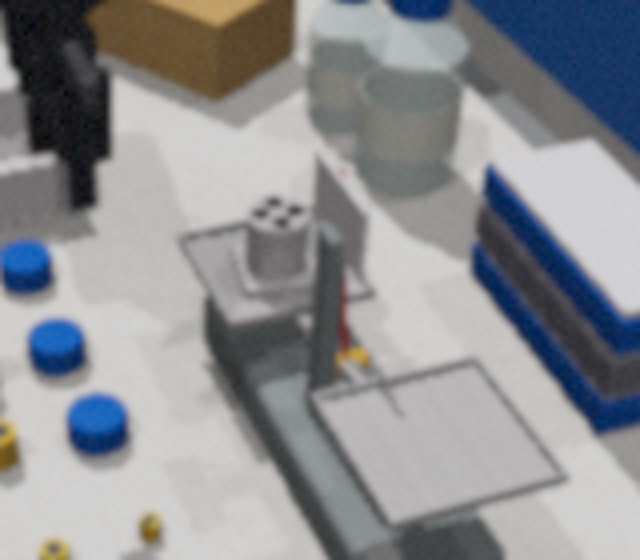

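View pics/top3.png

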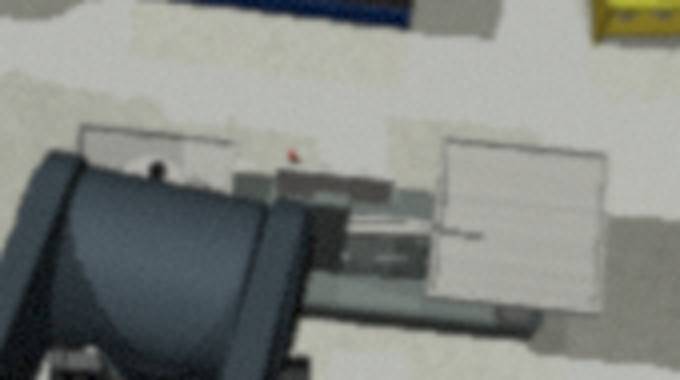

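Call:
play_rows:
  steps:
    - [[0.014,0.002,0.035,0,0.2,9],[0.014,0,0.035,0,0,9],[0.014,-0.002,0.035,0,0,9],[0.013,-0.005,0.035,0,0,9],[0,0,0.04,0,0,0],[0,0,0.02,0,0,0],[0,0,0.009,0,0,0],[0,0,0,0,0,0]]
  fingers: 0.6

```text
t: 12.28
tcp_pos: [0.4307, 0.0532, 0.0289]
tool_rot: [0.309, 0.951, -0.0, -0.002]
force: [0.8, 0.7, 0.0]
finger_gap: 0.601
```

```bash
python3 - <<'E'
from h import *
st();p=manip.snapshot("side");crop(p,(220,150,330,250),"side4.png",6)
E
```

```text
t 12.28 tcp [0.4307 0.0532 0.0289] gap 0.601 F [0.8 0.7 0. ] yaw(y-axis) 54.01 deg toolz [-3.4e-03  3.0e-04 -1.0e+00] q [-0.14  0.74  2.06 -0.    0.34 -1.08]
```

View pics/side4.png

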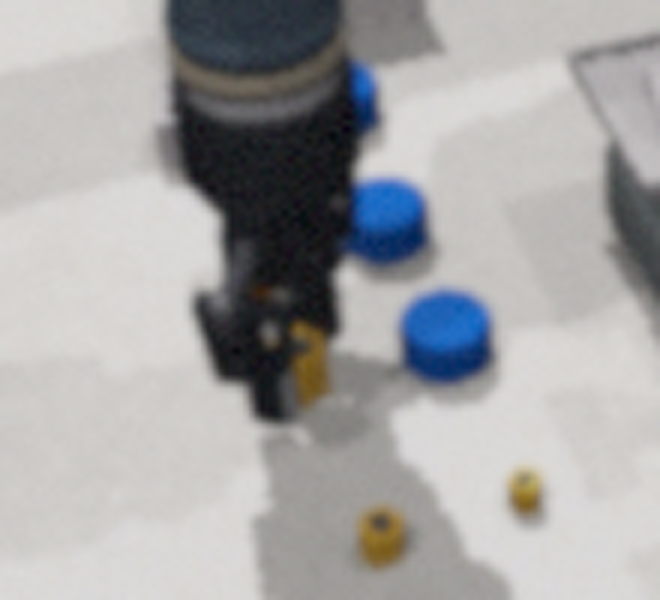

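Call:
play_rows:
  steps:
    - [[0,0,0,0,0,0],[0,0,0,0,0,0],[0,0,0,0,0,0],[0,0,0,0,0,0],[0,0,0,0,0,0],[0,0,0,0,0,0],[0,0,-0.03,0,0,0],[0,0,-0.06,0,0,0],[0,0,-0.06,0,0,0],[0,0,-0.02,0,0,0]]
  fingers: 0
  squeeze: 50

```text
t: 13.58
tcp_pos: [0.4317, 0.053, 0.2031]
tool_rot: [0.309, 0.951, 0.0, 0.002]
force: [-0.4, -0.6, -1.7]
finger_gap: 0.27
```

```bash
python3 plan.py .50,-.13,.2,90 .665,-.13,.2,90 .665,-.13,.16,90; python3 - <<'E'
from h import *
p=manip.snapshot("side");crop(p,(220,100,330,200),"side5.png",6)
E
```

```text
t 13.57 tcp [0.4317 0.053  0.2031] gap 0.270 F [-0.4 -0.6 -1.7] yaw(y-axis) 54.00 deg toolz [ 3.5e-03 -7.0e-04 -1.0e+00] q [-0.14  0.36  1.95 -0.    0.82 -1.08]
.50,-.13,.2,90 4 rows:
[-0.0407,-0.027,0.0009,0.1,0.2,-9],[-0.036,-0.033,0.0007,-0,-0,-9],[-0.0304,-0.0382,0.0008,-0,-0,-9],[-0.024,-0.0425,0.0008,-0,-0,-9]
.665,-.13,.2,90 3 rows:
[-0.055,0,-0,-0,-0,-0],[-0.055,0,-0,-0,-0,-0],[-0.055,0,-0.0001,-0,-0,-0]
.665,-.13,.16,90 1 rows:
[-0,0,0.04,-0,-0,-0]
```

View pics/side5.png

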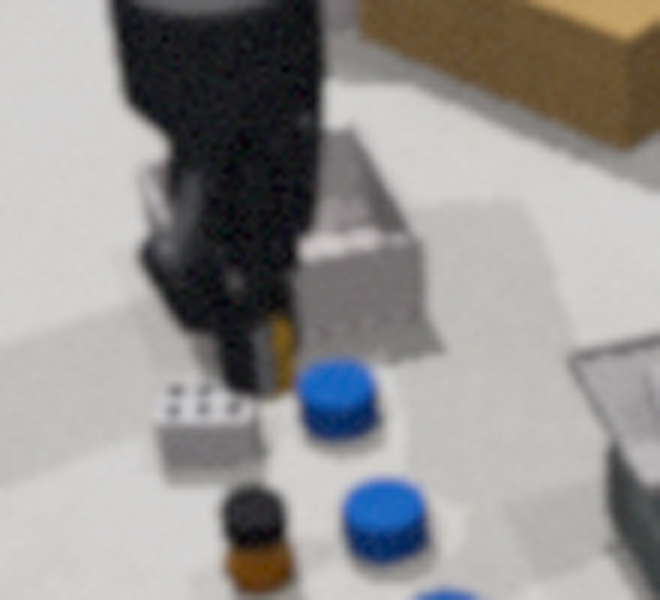

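Held (gap 0.27 = 23 mm, on the flats). Carry to the right pan.

Call:
play_rows:
  steps:
    - [[-0.041,-0.027,0,0.1,0.2,-9],[-0.036,-0.033,0,0,0,-9],[-0.03,-0.038,0,0,0,-9],[-0.024,-0.0425,0,0,0,-9],[-0.055,0,0,0,0,0],[-0.055,0,0,0,0,0],[-0.055,0,0,0,0,0],[0,0,0.03,0,0,0],[0,0,0.01,0,0,0],[0,0,0,0,0,0]]

```text
t: 14.88
tcp_pos: [0.6616, -0.1293, 0.1561]
tool_rot: [0.0, 1.0, 0.001, -0.006]
force: [-0.3, 0.8, -0.1]
finger_gap: 0.266
```

```bash
python3 - <<'E'
from h import *
st();p=manip.snapshot("side");crop(p,(310,130,430,240),"side6.png",5)
E
```

```text
t 14.88 tcp [ 0.6616 -0.1293  0.1561] gap 0.266 F [-0.3  0.8 -0.1] yaw(y-axis) 89.98 deg toolz [-0.0118  0.0023 -0.9999] q [-0.36  0.71  1.38 -0.    1.07 -1.93]
```

View pics/side6.png

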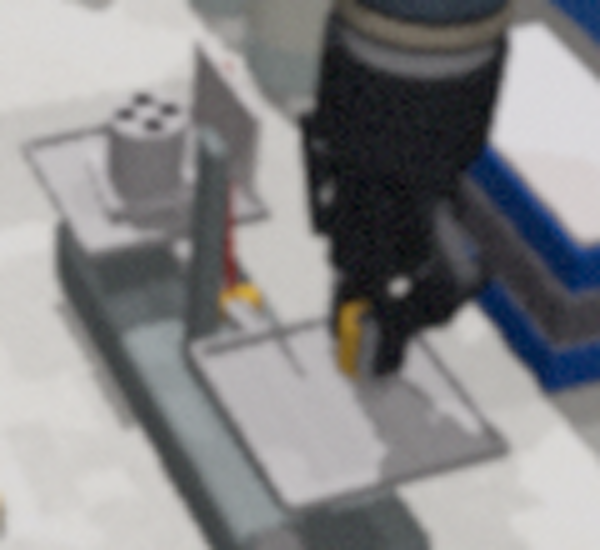

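Call:
play_rows:
  steps:
    - [[0,0,0,0,0,0],[0,0,0,0,0,0],[0,0,0,0,0,0]]
  fingers: 0.5

```text
t: 15.3
tcp_pos: [0.6636, -0.13, 0.1586]
tool_rot: [0.0, 1.0, 0.0, -0.003]
force: [0.1, 0.5, -0.7]
finger_gap: 0.499
```

Call:
play_rows:
  steps:
    - [[0,0,-0.02,0,0,0],[0,0,-0.04,0,0,0],[0.055,0,-0.02,0,0,0],[0.055,0,0,0,0,0],[0.055,0.03,0,0,0,0],[0.05,0.045,0,0,0,0],[0,0,0,0,0,0],[0,0,0,0,0,0]]

```text
t: 16.3
tcp_pos: [0.4537, -0.0584, 0.2402]
tool_rot: [-0.0, 1.0, -0.0, -0.002]
force: [0.5, 0.1, 0.5]
finger_gap: 0.499
```

```bash
cat > bal.py <<'E'
import sys
from h import *
def red(k=4):
    o=[]
    for _ in range(k):
        p=manip.snapshot("top");f=p["img"].astype(float);w=(f[:,:,0]-np.maximum(f[:,:,1],f[:,:,2]))[145:172,315:375]
        w=np.where(w>25,w,0);
        if w.sum()>0:
            y,x=np.mgrid[145:172,315:375];o.append(((x*w).sum()/w.sum(),(y*w).sum()/w.sum(),w.sum()))
    return np.round(np.mean(o,0),2) if o else None,p
r,p=red();print("needle",r);crop(p,(260,120,430,215),sys.argv[1]+"t.png");q=manip.snapshot("side");crop(q,(270,100,430,240),sys.argv[1]+"s.png");st()
E
python3 bal.py b1; python3 plan.py .437,-.055,.1,100 .437,-.055,.028,100
```

```text
needle [332.47 158.35 158.25]
t 16.55 tcp [ 0.4539 -0.0589  0.2393] gap 0.501 F [-0.5 -0.2  0.8] yaw(y-axis) 89.95 deg toolz [-6.4e-03  2.0e-04 -1.0e+00] q [-0.37  0.33  1.85 -0.    0.96 -1.94]
t 16.55 tcp [ 0.4539 -0.0589  0.2393] gap 0.501 F [-0.5 -0.2  0.8] yaw(y-axis) 89.95 deg toolz [-6.4e-03  2.0e-04 -1.0e+00] q [-0.37  0.33  1.85 -0.    0.96 -1.94]
.437,-.055,.1,100 3 rows:
[0.0053,0.0013,0.0465,0,-0.4,-3.3],[0.0056,0.0016,0.0464,0,0,-3.4],[0.0055,0.0019,0.0465,0,0,-3.3]
.437,-.055,.028,100 2 rows:
[0,0,0.036,0,0,-0],[0,0,0.036,0,0,-0]
```

View pics/b1t.png

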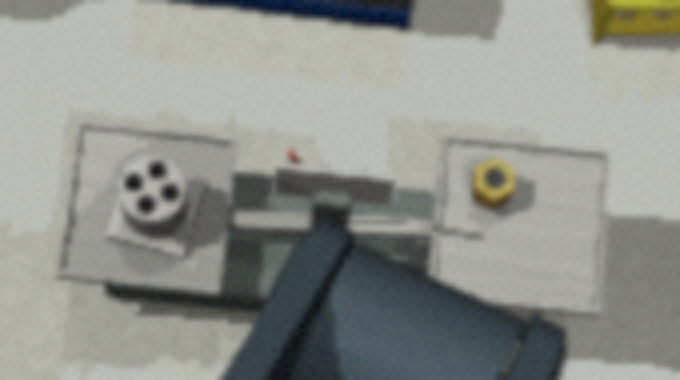

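View pics/b1s.png

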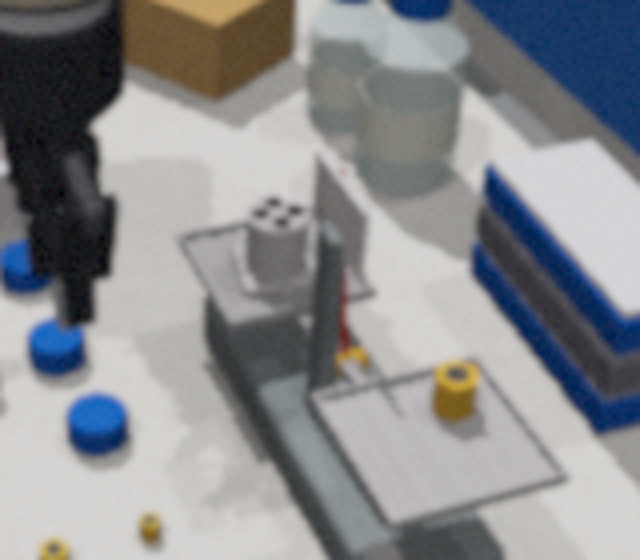

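Call:
play_rows:
  steps:
    - [[0.005,0.001,0.0465,0,-0.4,-3.3],[0.0055,0.0015,0.0465,0,0,-3.4],[0.0055,0.002,0.0465,0,0,-3.3],[0,0,0.04,0,0,0],[0,0,0.022,0,0,0],[0,0,0.01,0,0,0],[0,0,0,0,0,0]]
  fingers: 0.5

```text
t: 17.42
tcp_pos: [0.4363, -0.0546, 0.0274]
tool_rot: [-0.087, 0.996, 0.001, -0.0]
force: [-0.2, 0.4, -0.4]
finger_gap: 0.498
```

Call:
play_rows:
  steps:
    - [[0,0,0,0,0,0],[0,0,0,0,0,0],[0,0,0,0,0,0],[0,0,0,0,0,0],[0,0,0,0,0,0],[0,0,0,0,0,0],[0,0,-0.03,0,0,0],[0,0,-0.06,0,0,0],[0,0,-0.06,0,0,0],[0,0,-0.02,0,0,0]]
  fingers: 0

```text
t: 18.68
tcp_pos: [0.4373, -0.0549, 0.2015]
tool_rot: [-0.087, 0.996, -0.001, 0.003]
force: [0.0, 0.4, -0.6]
finger_gap: 0.195
```

```bash
python3 plan.py .47,-.17,.2,100 .62,-.18,.2,100 .62,-.18,.158,100; python3 - <<'E'
from h import *
p=manip.snapshot("side");crop(p,(220,100,330,260),"side7.png",5)
E
```

```text
t 18.68 tcp [ 0.4373 -0.0549  0.2015] gap 0.195 F [ 0.   0.4 -0.6] yaw(y-axis) 100.01 deg toolz [ 0.0062 -0.0018 -1.    ] q [-0.38  0.37  1.94  0.    0.82 -2.13]
.47,-.17,.2,100 2 rows:
[-0.0061,-0.0595,0.001,-0.2,0.3,0],[-0.0061,-0.0596,0.0007,0,0,0]
.62,-.18,.2,100 3 rows:
[-0.0487,-0.012,0,0,0,0],[-0.0486,-0.0119,0,0,0,0],[-0.0487,-0.012,0,0,0,0]
.62,-.18,.158,100 1 rows:
[0.0001,0,0.042,0,0,0]
```

View pics/side7.png

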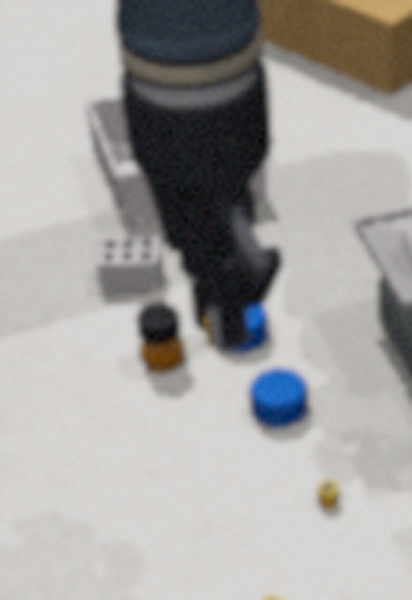

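Call:
play_rows:
  steps:
    - [[-0.006,-0.055,0.001,-0.2,0.3,0],[-0.006,-0.055,0.001,0,0,0],[-0.049,-0.01,0,0,0,0],[-0.049,-0.008,0,0,0,0],[-0.048,-0.008,0,0,0,0],[0,0,0.03,0,0,0],[0,0,0.012,0,0,0],[0,0,0,0,0,0],[0,0,0,0,0,0]]

```text
t: 19.85
tcp_pos: [0.6147, -0.1611, 0.1532]
tool_rot: [-0.087, 0.996, 0.002, -0.003]
force: [-0.4, 0.5, 0.2]
finger_gap: 0.193
```

Call:
play_rows:
  steps:
    - [[0,0,0,0,0,0],[0,0,0,0,0,0],[0,0,0,0,0,0]]
  fingers: 0.32

```text
t: 20.23
tcp_pos: [0.6151, -0.161, 0.1532]
tool_rot: [-0.087, 0.996, 0.002, -0.003]
force: [-0.1, 0.3, 0.6]
finger_gap: 0.318
```

Call:
play_rows:
  steps:
    - [[0,0,-0.02,0,0,0],[0,0,-0.05,0,0,0],[0.055,0,-0.01,0,0,0],[0.055,0,0,0,0,0],[0.045,0.03,0,0,0,0],[0,0,0,0,0,0],[0,0,0,0,0,0],[0,0,0,0,0,0]]

```text
t: 21.22
tcp_pos: [0.4593, -0.1594, 0.234]
tool_rot: [-0.087, 0.996, 0.001, -0.002]
force: [0.0, 0.4, -0.5]
finger_gap: 0.322
```

```bash
python3 bal.py b2; python3 plan.py .5025,-.051,.1,100 .5025,-.051,.028,100
```

```text
needle [339.69 158.83 171.25]
t 21.48 tcp [ 0.4581 -0.1587  0.2334] gap 0.321 F [ 0.6 -0.3 -0.7] yaw(y-axis) 100.00 deg toolz [-0.0061  0.0033 -1.    ] q [-0.56  0.38  1.8  -0.    0.98 -2.31]
t 21.48 tcp [ 0.4581 -0.1587  0.2334] gap 0.321 F [ 0.6 -0.3 -0.7] yaw(y-axis) 100.00 deg toolz [-0.0061  0.0033 -1.    ] q [-0.56  0.38  1.8  -0.    0.98 -2.31]
.5025,-.051,.1,100 3 rows:
[-0.021,0.0326,0.0445,0.2,-0.3,0],[-0.0208,0.0327,0.0445,0,-0,0],[-0.0208,0.0328,0.0445,0,-0,0]
.5025,-.051,.028,100 2 rows:
[-0,-0,0.036,0,-0,0],[-0.0001,-0.0001,0.036,0,-0,0]
```

View pics/b2t.png

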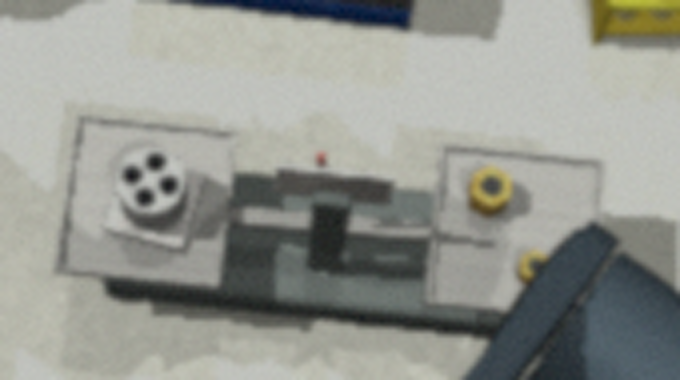

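View pics/b2s.png

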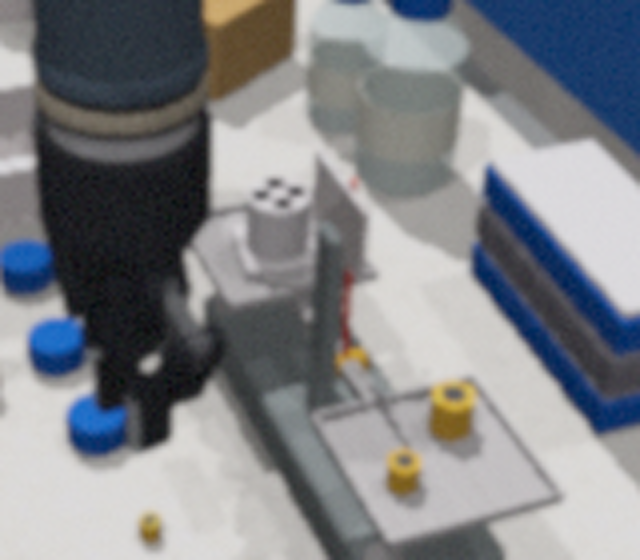

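Call:
play_rows:
  steps:
    - [[-0.021,0.0325,0.0445,0.2,-0.3,0],[-0.021,0.0325,0.0445,0,0,0],[-0.021,0.033,0.0445,0,0,0],[0,0,0.04,0,0,0],[0,0,0.022,0,0,0],[0,0,0.01,0,0,0],[0,0,0,0,0,0]]
  fingers: 0.45

```text
t: 22.35
tcp_pos: [0.5024, -0.0509, 0.0278]
tool_rot: [-0.087, 0.996, 0.001, -0.001]
force: [-1.4, -0.3, -0.6]
finger_gap: 0.452
```

Call:
play_rows:
  steps:
    - [[0,0,0,0,0,0],[0,0,0,0,0,0],[0,0,0,0,0,0],[0,0,0,0,0,0],[0,0,0,0,0,0],[0,0,0,0,0,0],[0,0,-0.03,0,0,0],[0,0,-0.06,0,0,0],[0,0,-0.06,0,0,0],[0,0,-0.02,0,0,0]]
  fingers: 0

```text
t: 23.6
tcp_pos: [0.5039, -0.0513, 0.2021]
tool_rot: [-0.087, 0.996, -0.001, 0.003]
force: [0.5, -0.2, -1.3]
finger_gap: 0.15
```

```bash
python3 plan.py .51,-.14,.2,100 .615,-.13,.2,100 .615,-.13,.143,100; python3 - <<'E'
from h import *
p=manip.snapshot("side");crop(p,(240,100,350,260),"side8.png",5)
E
```

```text
t 23.60 tcp [ 0.5039 -0.0513  0.2021] gap 0.150 F [ 0.5 -0.2 -1.3] yaw(y-axis) 99.99 deg toolz [ 0.0064 -0.0014 -1.    ] q [-0.32  0.45  1.79  0.    0.9  -2.07]
.51,-.14,.2,100 2 rows:
[0.0047,-0.0442,0.0011,-0.1,0.3,-0],[0.0047,-0.0442,0.0011,-0,0,-0]
.615,-.13,.2,100 2 rows:
[-0.0526,-0.0042,0,-0,0,-0],[-0.0526,-0.0041,0.0001,-0,0,-0]
.615,-.13,.143,100 1 rows:
[0.0001,0,0.057,-0,0,-0]
```

View pics/side8.png

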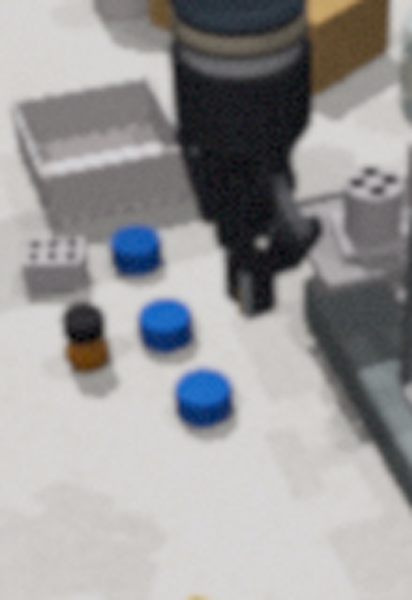

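Call:
play_rows:
  steps:
    - [[0.015,-0.058,0.001,-0.1,0.3,0],[0.01,-0.058,0.001,0,0,0],[-0.056,-0.015,0,0,0,0],[-0.056,-0.012,0,0,0,0],[-0.05,-0.01,0,0,0,0],[0,0,0,0,0,0],[0,0,0,0,0,0]]

```text
t: 24.52
tcp_pos: [0.6624, -0.1772, 0.1934]
tool_rot: [-0.087, 0.996, 0.002, -0.005]
force: [-0.8, 0.1, -0.4]
finger_gap: 0.146
```

```bash
python3 plan.py .665,-.178,.143,100
```

```text
t 24.52 tcp [ 0.6624 -0.1772  0.1934] gap 0.146 F [-0.8  0.1 -0.4] yaw(y-axis) 100.00 deg toolz [-0.0096  0.0031 -0.9999] q [-0.42  0.68  1.32 -0.    1.15 -2.17]
.665,-.178,.143,100 1 rows:
[-0.0029,-0.0014,0.0503,0.3,-0.5,0]
```

Call:
play_rows:
  steps:
    - [[-0.002,-0.001,0.03,0.3,-0.5,0],[0,0,0.012,0,0,0],[0,0,0.006,0,0,0],[0,0,0.003,0,0,0],[0,0,0,0,0,0],[0,0,0,0,0,0]]

```text
t: 25.28
tcp_pos: [0.6663, -0.1787, 0.1448]
tool_rot: [-0.087, 0.996, -0.002, 0.002]
force: [-0.1, -0.3, -0.3]
finger_gap: 0.141
```

Call:
play_rows:
  steps:
    - [[0,0,0,0,0,0],[0,0,0,0,0,0],[0,0,0,0,0,0]]
  fingers: 0.25

```text
t: 25.65
tcp_pos: [0.6659, -0.1785, 0.1442]
tool_rot: [-0.087, 0.996, -0.001, 0.002]
force: [0.3, -0.2, 0.3]
finger_gap: 0.25
```

Call:
play_rows:
  steps:
    - [[0,0,-0.02,0,0,0],[0,0,-0.05,0,0,0],[0.05,0,-0.02,0,0,0],[0.055,0,0,0,0,0],[0.055,0,0,0,0,0],[0.05,0.0,0,0,0,0],[0,0,0,0,0,0],[0,0,0,0,0,0],[0,0,0,0,0,0]]

```text
t: 26.78
tcp_pos: [0.4604, -0.2151, 0.234]
tool_rot: [-0.088, 0.996, -0.002, 0.003]
force: [0.3, -0.5, 0.6]
finger_gap: 0.252
```

```bash
python3 bal.py b3; python3 plan.py .434,-.1375,.1,104 .434,-.1375,.028,104
```

```text
needle [344.49 159.42 146.25]
t 27.02 tcp [ 0.4593 -0.2145  0.2332] gap 0.248 F [ 0.5 -0.2 -0.1] yaw(y-axis) 100.04 deg toolz [ 0.0036 -0.0019 -1.    ] q [-0.66  0.4   1.75  0.    0.98 -2.4 ]
t 27.02 tcp [ 0.4593 -0.2145  0.2332] gap 0.248 F [ 0.5 -0.2 -0.1] yaw(y-axis) 100.04 deg toolz [ 0.0036 -0.0019 -1.    ] q [-0.66  0.4   1.75  0.    0.98 -2.4 ]
.434,-.1375,.1,104 3 rows:
[0.004,0.0269,0.0443,-0.1,0.2,-1.3],[0.0032,0.0268,0.0444,-0,-0,-1.3],[0.0026,0.027,0.0443,-0,-0,-1.4]
.434,-.1375,.028,104 2 rows:
[-0,0,0.036,-0,-0,0],[-0,0,0.036,-0,-0,0]
```

View pics/b3t.png

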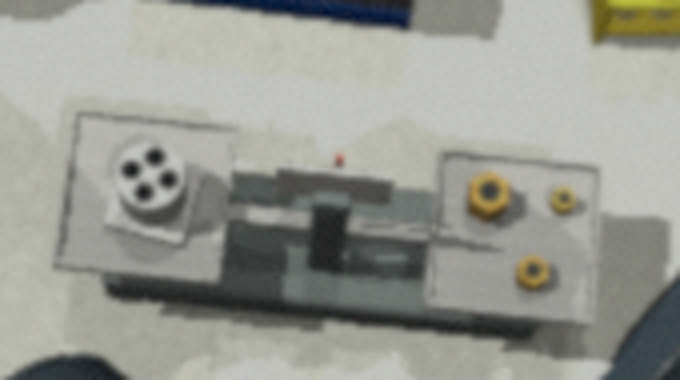

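View pics/b3s.png

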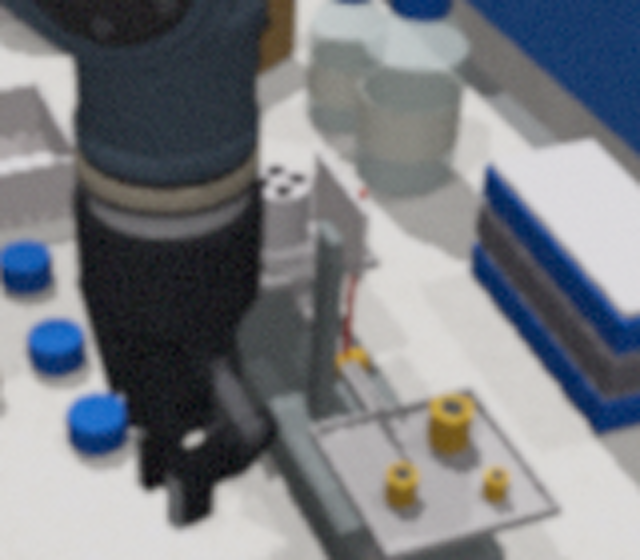

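```bash
python3 - <<'E'
from h import *
p=manip.snapshot("top")
q=np.array([onz(p,c,.022)[:2] for c in [(442,217),(485,214),(492,264),(448,268)]]);print(q.round(3),q.mean(0))
q=np.array([onz(p,c,.055)[:2] for c in [(166,188),(217,191),(214,244),(160,240)]]);print("tub",q.round(3),q.mean(0))
f=cv2.imread("pics/top0.png")[:,:,::-1].astype(float);w=(f[:,:,0]-np.maximum(f[:,:,1],f[:,:,2]))[145:172,315:375];w=np.where(w>25,w,0);y,x=np.mgrid[145:172,315:375];print("level needle",(x*w).sum()/w.sum(),(y*w).sum()/w.sum())
E
python3 plan.py .434,-.1375,.1,44 .434,-.1375,.028,44
```

```text
[[ 0.57  -0.312]
 [ 0.588 -0.43 ]
 [ 0.453 -0.45 ]
 [ 0.433 -0.332]] [ 0.5111486  -0.38085279]
tub [[0.581 0.438]
 [0.584 0.299]
 [0.441 0.287]
 [0.439 0.431]] [0.51113018 0.36382771]
level needle 343.53225806451616 159.0
t 27.07 tcp [ 0.4591 -0.2145  0.2332] gap 0.248 F [-0.1  0.3  0.2] yaw(y-axis) 100.03 deg toolz [ 0.0035 -0.0019 -1.    ] q [-0.66  0.4   1.75  0.    0.98 -2.4 ]
.434,-.1375,.1,44 6 rows:
[0.002,0.0134,0.0222,-0.1,0.2,9.3],[0.004,0.0129,0.0221,-0,-0,9.4],[0.0061,0.0121,0.0222,-0,-0,9.3],[0.0079,0.0109,0.0222,-0,0,9.4],[0.0096,0.0095,0.0222,-0,0,9.3],[0.0111,0.0078,0.0222,-0,0,9.3]
.434,-.1375,.028,44 2 rows:
[-0,0,0.036,-0,0,0],[-0,0.0001,0.036,-0,0,0]
```

Call:
play_rows:
  steps:
    - [[0.002,0.0135,0.022,-0.1,0.2,9.3],[0.004,0.013,0.022,0,0,9.4],[0.006,0.012,0.022,0,0,9.3],[0.008,0.011,0.022,0,0,9.4],[0.0095,0.0095,0.022,0,0,9.3],[0.011,0.008,0.022,0,0,9.3],[0,0,0.045,0,0,0],[0,0,0.02,0,0,0],[0,0,0.008,0,0,0],[0,0,0,0,0,0]]
  fingers: 0.5

```text
t: 28.32
tcp_pos: [0.4341, -0.1375, 0.0281]
tool_rot: [0.391, 0.92, -0.0, -0.0]
force: [0.3, 0.2, 0.6]
finger_gap: 0.499
```

Call:
play_rows:
  steps:
    - [[0,0,0,0,0,0],[0,0,0,0,0,0],[0,0,0,0,0,0],[0,0,0,0,0,0],[0,0,0,0,0,0],[0,0,0,0,0,0],[0,0,-0.03,0,0,0],[0,0,-0.05,0,0,0],[0,0,-0.04,0,0,0],[0,0,0,0,0,0]]
  fingers: 0

```text
t: 29.58
tcp_pos: [0.4355, -0.1383, 0.1511]
tool_rot: [0.391, 0.92, -0.001, 0.004]
force: [0.8, 0.8, -1.4]
finger_gap: 0.195
```

```bash
python3 plan.py .49,-.36,.145,44 .49,-.36,.036,44; python3 - <<'E'
from h import *
p=manip.snapshot("side");crop(p,(220,150,430,390),"side9.png",3)
E
```

```text
t 29.57 tcp [ 0.4355 -0.1383  0.1511] gap 0.195 F [ 0.8  0.8 -1.4] yaw(y-axis) 44.00 deg toolz [ 0.0065 -0.0046 -1.    ] q [-0.55  0.48  1.95 -0.    0.7  -1.32]
.49,-.36,.145,44 4 rows:
[-0.0493,-0.0287,0.0019,0.1,0.4,-0],[-0.0494,-0.0287,0.0016,-0,0,-0],[-0.0493,-0.0287,0.0015,-0,0,-0],[-0.0493,-0.0287,0.0016,-0,0,-0]
.49,-.36,.036,44 2 rows:
[0,0,0.0545,-0,0,-0],[0.0001,0,0.0545,-0,0,-0]
```

View pics/side9.png

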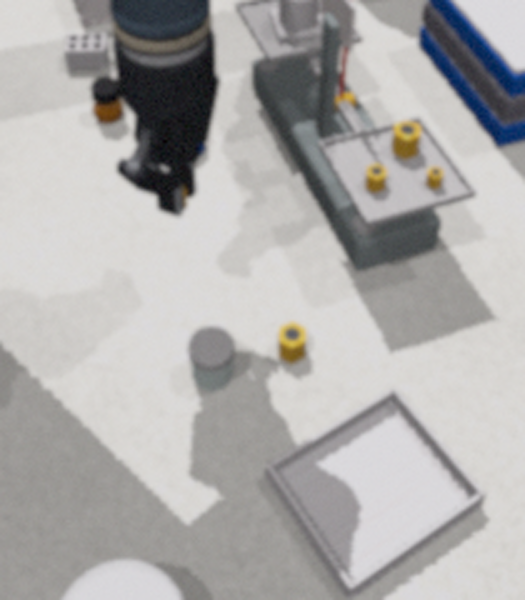

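Call:
play_rows:
  steps:
    - [[-0.043,-0.0265,0,0.1,0.4,0],[-0.043,-0.0265,0,0,0,0],[-0.043,-0.0265,0,0,0,0],[-0.043,-0.0265,0,0,0,0],[-0.043,-0.0265,0,0,0,0],[0,0,0.055,0,0,0],[0,0,0.04,0,0,0],[0,0,0.012,0,0,0],[0,0,0.006,0,0,0],[0,0,0,0,0,0]]

```text
t: 30.88
tcp_pos: [0.4878, -0.3841, 0.0352]
tool_rot: [0.391, 0.921, -0.0, -0.003]
force: [-0.1, -0.2, -0.9]
finger_gap: 0.195
```

Call:
play_rows:
  steps:
    - [[0,0,0,0,0,0],[0,0,0,0,0,0],[0,0,0,0,0,0]]
  fingers: 0.35

```text
t: 31.25
tcp_pos: [0.4875, -0.384, 0.0351]
tool_rot: [0.391, 0.92, 0.0, -0.003]
force: [1.2, -0.3, -0.5]
finger_gap: 0.354
```

Call:
play_rows:
  steps:
    - [[0,0,-0.02,0,0,0],[0,0,-0.05,0,0,0],[0,0,-0.05,0,0,0],[0,0,0,0,0,0]]

```text
t: 31.75
tcp_pos: [0.4904, -0.3867, 0.1606]
tool_rot: [0.391, 0.92, -0.002, 0.002]
force: [-0.1, -1.4, -0.5]
finger_gap: 0.346
```

```bash
python3 plan.py .505,-.236,.1,35 .505,-.236,.03,35; python3 - <<'E'
from h import *
p=manip.snapshot("side");crop(p,(220,150,430,390),"side10.png",3)
E
```

```text
t 31.75 tcp [ 0.4904 -0.3867  0.1606] gap 0.346 F [-0.1 -1.4 -0.5] yaw(y-axis) 44.00 deg toolz [ 0.0019 -0.0057 -1.    ] q [-0.85  0.64  1.52 -0.    0.97 -1.61]
.505,-.236,.1,35 3 rows:
[0.0328,0.0384,0.0199,-0.1,0.3,3],[0.0348,0.0367,0.0202,-0,0,3],[0.0365,0.0348,0.0202,-0,0,3]
.505,-.236,.03,35 2 rows:
[0,0,0.035,-0,0,-0],[0.0001,0,0.035,-0,0,-0]
```

View pics/side10.png

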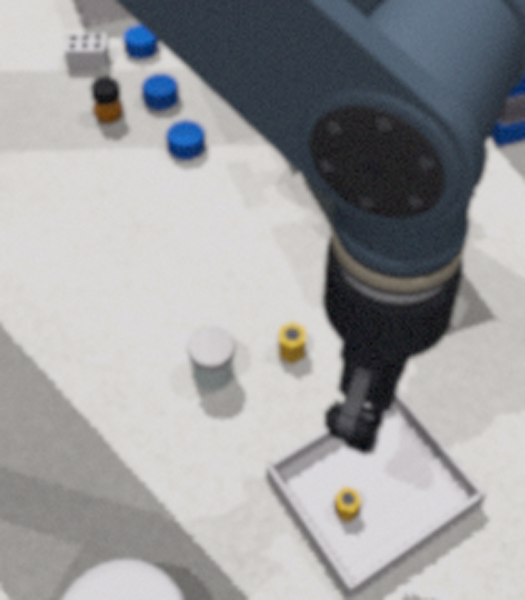

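Call:
play_rows:
  steps:
    - [[0.033,0.0385,0.02,-0.1,0.3,3],[0.035,0.0365,0.02,0,0,3],[0.0365,0.035,0.02,0,0,3],[0,0,0.045,0,0,0],[0,0,0.018,0,0,0],[0,0,0.007,0,0,0],[0,0,0,0,0,0]]
  fingers: 0.55

```text
t: 32.67
tcp_pos: [0.5015, -0.2329, 0.0253]
tool_rot: [0.462, 0.887, 0.002, -0.005]
force: [0.3, -0.2, -0.5]
finger_gap: 0.551
```

Call:
play_rows:
  steps:
    - [[0,0,0,0,0,0],[0,0,0,0,0,0],[0,0,0,0,0,0],[0,0,0,0,0,0],[0,0,0,0,0,0],[0,0,0,0,0,0],[0,0,-0.03,0,0,0],[0,0,-0.05,0,0,0],[0,0,-0.02,0,0,0],[0,0,0,0,0,0]]
  fingers: 0

```text
t: 33.92
tcp_pos: [0.503, -0.2333, 0.1269]
tool_rot: [0.462, 0.887, 0.001, -0.004]
force: [-0.4, 0.1, -1.5]
finger_gap: 0.269
```

```bash
python3 plan.py .54,-.38,.13,35 .54,-.38,.037,35; python3 - <<'E'
from h import *
p=manip.snapshot("side");crop(p,(220,150,430,390),"side11.png",3)
E
```

```text
t 33.92 tcp [ 0.503  -0.2333  0.1269] gap 0.269 F [-0.4  0.1 -1.5] yaw(y-axis) 34.99 deg toolz [-0.0052  0.006  -1.    ] q [-0.64  0.62  1.72  0.    0.81 -1.25]
.54,-.38,.13,35 3 rows:
[-0.0471,-0.0179,-0.0014,-0,-0.5,-0],[-0.0471,-0.018,-0.0009,-0,0,-0],[-0.0471,-0.0179,-0.001,-0,0,-0]
.54,-.38,.037,35 2 rows:
[0,0,0.0465,-0,0,-0],[0,0.0001,0.0465,-0,0,-0]
```

View pics/side11.png

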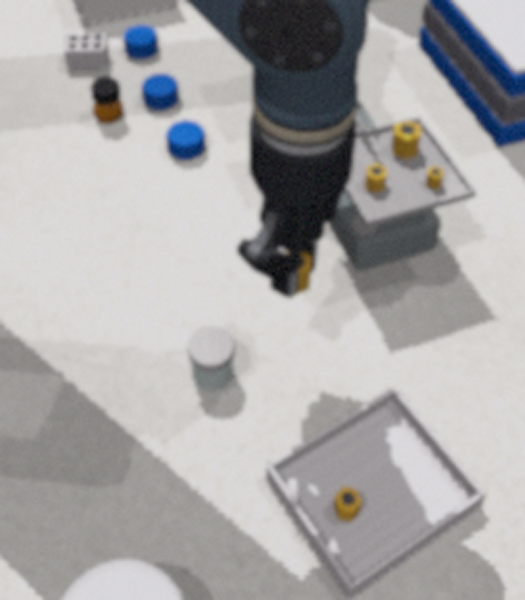

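Call:
play_rows:
  steps:
    - [[-0.047,-0.018,-0.001,0,-0.5,0],[-0.047,-0.018,-0.001,0,0,0],[-0.047,-0.018,-0.001,0,0,0],[0,0,0,0,0,0],[0,0,0.05,0,0,0],[0,0,0.03,0,0,0],[0,0,0.01,0,0,0],[0,0,0.004,0,0,0],[0,0,0,0,0,0]]

```text
t: 35.1
tcp_pos: [0.539, -0.3794, 0.0343]
tool_rot: [0.462, 0.887, -0.0, -0.001]
force: [-0.0, 0.7, -1.7]
finger_gap: 0.272
```

Call:
play_rows:
  steps:
    - [[0,0,0,0,0,0],[0,0,0,0,0,0],[0,0,0,0,0,0]]
  fingers: 0.42

```text
t: 35.48
tcp_pos: [0.5388, -0.3795, 0.0344]
tool_rot: [0.462, 0.887, -0.0, -0.001]
force: [1.1, 0.7, -0.4]
finger_gap: 0.422
```

Call:
play_rows:
  steps:
    - [[0,0,-0.02,0,0,0],[0,0,-0.05,0,0,0],[0,0,-0.06,0,0,-10],[0,0,-0.03,0,0,-10],[0,0,0,0,0,-10],[0,0,0,0,0,-10],[0,0,0,0,0,-10],[0,0,0,0,0,-5]]

```text
t: 36.48
tcp_pos: [0.5392, -0.3795, 0.1953]
tool_rot: [-0.002, 1.0, -0.0, -0.001]
force: [0.2, -0.0, -0.1]
finger_gap: 0.421
```

```bash
cat > caps.py <<'E'
from fit import *
P=[avg("top",2),avg("side",2)]
for k,c in dict(c1=(.5005,.05),c2=(.499,.139),c3=(.505,.24)).items():
    o=[fitview(p,c,.044,.024,0,[0],24,lambda f:f[:,:,2]-f[:,:,0]) for p in P]
    print(k,[(q[0][1].round(1).tolist(),round(q[0][0])) for q in o])
cv2.imwrite("pics/now_s.png",P[1]["img"][:,:,::-1]);cv2.imwrite("pics/now_t.png",P[0]["img"][:,:,::-1])
E
python3 caps.py; python3 plan.py .48,-.15,.2,90 .5,.05,.15,90 .5,.05,.033,90
```

```text
c1 [([500.6, 49.1], 219), ([500.0, 48.9], 1094)]
c2 [([498.7, 138.7], 102), ([498.3, 138.6], 2196)]
c3 [([504.7, 240.2], 163), ([505.1, 240.6], 904)]
t 36.67 tcp [ 0.5392 -0.3795  0.1947] gap 0.419 F [ 0.1 -0.  -0.2] yaw(y-axis) 89.90 deg toolz [-2.5e-03  3.0e-04 -1.0e+00] q [-0.78  0.64  1.4  -0.    1.1  -2.35]
.48,-.15,.2,90 4 rows:
[0.0149,0.0573,-0.0013,0,-0.1,-0],[0.0149,0.0574,-0.0013,0,-0,-0],[0.0149,0.0573,-0.0013,0,-0,-0.1],[0.0148,0.0574,-0.0013,0,-0,0]
.5,.05,.15,90 4 rows:
[-0.005,0.05,0.0125,0,-0,0],[-0.005,0.05,0.0125,0,-0,0],[-0.0051,0.05,0.0125,0,-0,0],[-0.005,0.05,0.0125,0,-0,0]
.5,.05,.033,90 2 rows:
[-0,-0,0.0585,0,-0,0],[-0.0001,-0,0.0585,0,-0,0]
```

View pics/now_s.png

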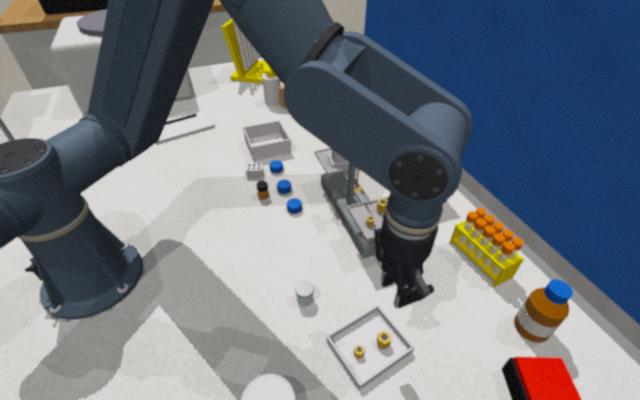

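Call:
play_rows:
  steps:
    - [[0.015,0.057,-0.001,0,-0.1,0],[0.015,0.057,-0.001,0,0,0],[0.015,0.057,-0.001,0,0,0],[0.015,0.058,-0.001,0,0,0],[-0.005,0.05,0.0125,0,0,0],[-0.005,0.05,0.0125,0,0,0],[-0.005,0.05,0.0125,0,0,0],[-0.005,0.05,0.0125,0,0,0],[0,0,0.03,0,0,0],[0,0,0,0,0,0]]
  fingers: 0.85

```text
t: 37.92
tcp_pos: [0.4979, 0.0505, 0.1171]
tool_rot: [-0.0, 1.0, 0.001, -0.003]
force: [0.3, 0.3, 0.4]
finger_gap: 0.847
```

```bash
python3 - <<'E'
from h import *
p=manip.snapshot("side");crop(p,(220,130,350,250),"side12.png",5)
E
python3 plan.py .5,.049,.032,90
```

```text
t 37.98 tcp [0.4988 0.0498 0.118 ] gap 0.848 F [-0.5  0.1  0.9] yaw(y-axis) 89.97 deg toolz [-0.0031  0.0012 -1.    ] q [-0.12  0.59  1.86  0.    0.7  -1.7 ]
.5,.049,.032,90 2 rows:
[-0.0007,-0.0005,0.043,0.1,-0.2,-0],[-0.0006,-0.0004,0.043,-0,0,-0]
```

View pics/side12.png

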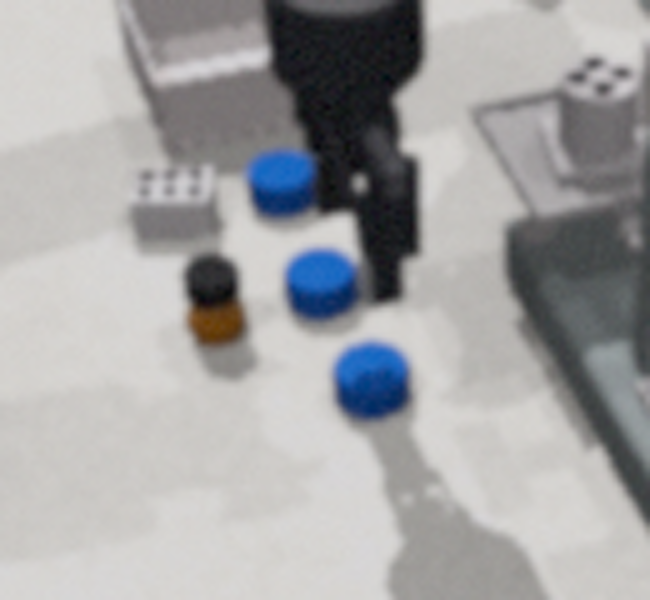

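Call:
play_rows:
  steps:
    - [[-0.001,-0.0005,0.045,0.1,-0.2,0],[0,0,0.03,0,0,0],[0,0,0.011,0,0,0],[0,0,0,0,0,0]]

```text
t: 38.48
tcp_pos: [0.5006, 0.0486, 0.0326]
tool_rot: [0.001, 1.0, -0.0, 0.001]
force: [0.1, -0.2, 0.5]
finger_gap: 0.851
```

Call:
play_rows:
  steps:
    - [[0,0,0,0,0,0],[0,0,0,0,0,0],[0,0,0,0,0,0],[0,0,0,0,0,0],[0,0,0,0,0,0],[0,0,-0.03,0,0,0],[0,0,-0.06,0,0,0],[0,0,-0.05,0,0,0],[0,0,0,0,0,0]]
  fingers: 0
  squeeze: 45

```text
t: 39.6
tcp_pos: [0.5025, 0.0492, 0.1767]
tool_rot: [-0.0, 1.0, -0.001, 0.006]
force: [-0.8, 0.1, 0.1]
finger_gap: 0.47
```

```bash
python3 - <<'E'
from h import *
p=manip.snapshot("side");crop(p,(220,90,350,250),"side13.png",4)
E
python3 plan.py .5,.335,.17,90 .5,.335,.085,90
```

```text
t 39.65 tcp [0.5009 0.0493 0.1746] gap 0.471 F [-0.1 -0.4 -1. ] yaw(y-axis) 90.00 deg toolz [ 0.0076 -0.0014 -1.    ] q [-0.12  0.49  1.82 -0.    0.83 -1.69]
.5,.335,.17,90 5 rows:
[0.0002,0.0571,0.0008,-0.1,0.4,0],[0.0001,0.0572,0.001,0,0,0],[0.0002,0.0571,0.0009,0,0,0],[0.0002,0.0572,0.0009,0,0,0],[0.0002,0.0571,0.0009,0,0,0]
.5,.335,.085,90 2 rows:
[0,-0,0.0425,0,0,0],[0,-0,0.0425,0,0,0]
```

View pics/side13.png

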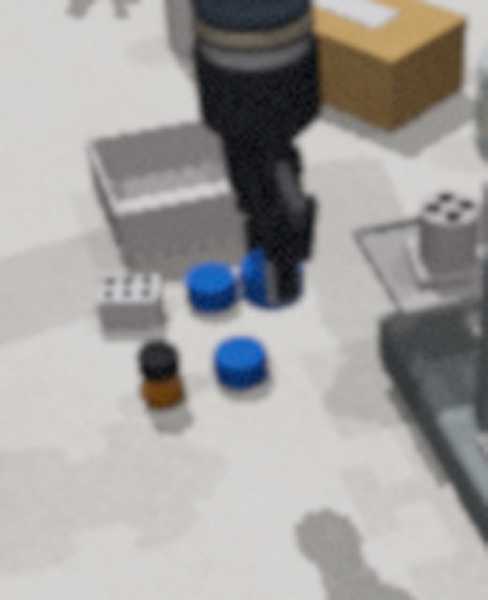

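Call:
play_rows:
  steps:
    - [[-0.007,0.055,0,-0.1,0.4,0],[-0.007,0.055,0,0,0,0],[-0.007,0.055,0,0,0,0],[-0.007,0.055,0,0,0,0],[-0.008,0.055,0,0,0,0],[-0.008,0.055,0,0,0,0],[0,0,0.04,0,0,0],[0,0,0.05,0,0,0],[0,0,0.02,0,0,0],[0,0,0,0,0,0]]

```text
t: 40.9
tcp_pos: [0.5418, 0.3785, 0.0598]
tool_rot: [0.0, 1.0, -0.001, -0.005]
force: [-0.8, 0.2, -0.7]
finger_gap: 0.468
```

Call:
play_rows:
  steps:
    - [[0,0,0,0,0,0],[0,0,0,0,0,0],[0,0,0,0,0,0]]
  fingers: 0.54

```text
t: 41.28
tcp_pos: [0.5442, 0.3797, 0.0639]
tool_rot: [0.0, 1.0, 0.001, -0.001]
force: [0.5, 0.5, -0.7]
finger_gap: 0.538
```

Call:
play_rows:
  steps:
    - [[0,0,-0.03,0,0,0],[0,0,-0.06,0,0,0],[0,0,-0.03,0,0,0],[0.01,-0.06,0,0,0,0],[0.01,-0.06,0,0,0,0],[0.01,-0.06,0,0,0,0],[0.01,-0.06,0,0,0,0],[0,0,0,0,0,0]]
  fingers: 0.7

```text
t: 42.28
tcp_pos: [0.5033, 0.1357, 0.183]
tool_rot: [0.003, 1.0, 0.0, -0.003]
force: [0.1, 0.2, -0.4]
finger_gap: 0.698
```

```bash
sed -i '/c1=/s/c1=(.5005,.05),//' caps.py; python3 caps.py; python3 plan.py .499,.139,.12,90 .499,.139,.032,90; python3 - <<'E'
from h import *
p=manip.snapshot("side");crop(p,(220,90,350,250),"side14.png",4)
E
```

```text
c2 [([499.8, 139.6], 168), ([498.6, 138.4], 1134)]
c3 [([491.0, 272.9], 21), ([505.1, 240.6], 966)]
t 42.48 tcp [0.5045 0.1402 0.1827] gap 0.700 F [-0.4  0.2 -0.6] yaw(y-axis) 90.04 deg toolz [-0.0035  0.0015 -1.    ] q [ 0.06  0.5   1.76  0.    0.89 -1.52]
.499,.139,.12,90 2 rows:
[0.0026,-0.0007,0.0314,0.1,-0.2,0],[0.0028,-0.0006,0.0313,-0,0,0]
.499,.139,.032,90 2 rows:
[-0,0,0.044,-0,0,0],[-0,0,0.044,-0,0,0]
```

View pics/side14.png

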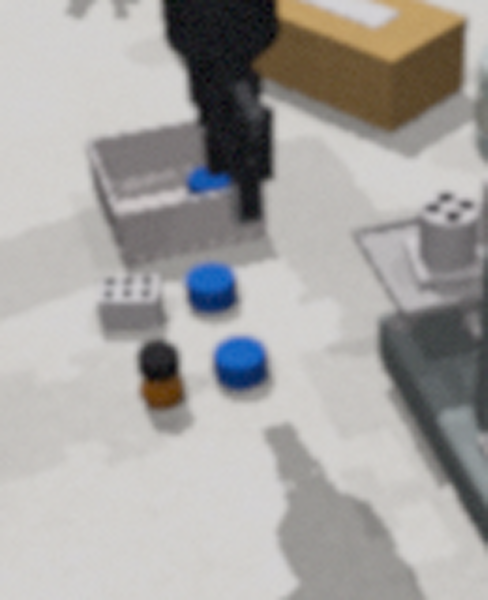

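c1 is in the tub (crop ~(208,182)); c2 and c3 are where they were (c3's top view is occluded by the arm). Grasp c2.

Call:
play_rows:
  steps:
    - [[0.003,-0.001,0.04,0.1,-0.2,0],[0.0025,0,0.05,0,0,0],[0,0,0.04,0,0,0],[0,0,0.015,0,0,0],[0,0,0.005,0,0,0],[0,0,0,0,0,0]]
  fingers: 0.8

```text
t: 43.28
tcp_pos: [0.4988, 0.1387, 0.0329]
tool_rot: [-0.0, 1.0, -0.0, 0.0]
force: [0.7, 0.2, -0.3]
finger_gap: 0.802
```

Call:
play_rows:
  steps:
    - [[0,0,0,0,0,0],[0,0,0,0,0,0],[0,0,0,0,0,0],[0,0,0,0,0,0],[0,0,0,0,0,0],[0,0,-0.03,0,0,0],[0,0,-0.06,0,0,0],[0,0,-0.05,0,0,0],[0,0,0,0,0,0]]
  fingers: 0

```text
t: 44.4
tcp_pos: [0.501, 0.1385, 0.1768]
tool_rot: [0.0, 1.0, -0.0, 0.005]
force: [0.1, 1.3, -0.2]
finger_gap: 0.469
```

```bash
python3 - <<'E'
from h import *
p=manip.snapshot("side");crop(p,(220,90,350,250),"side15.png",4)
E
python3 plan.py .48,.38,.17,90 .48,.38,.065,90
```

```text
t 44.45 tcp [0.4994 0.1384 0.1747] gap 0.471 F [ 0.2 -0.  -0.4] yaw(y-axis) 89.98 deg toolz [ 4.2e-03 -3.0e-04 -1.0e+00] q [ 0.05  0.5   1.78 -0.    0.85 -1.52]
.48,.38,.17,90 5 rows:
[0.0039,0.0483,0.0009,-0,0.2,-0],[0.0039,0.0484,0.0009,-0,0,-0],[0.0039,0.0483,0.0009,-0,0,-0],[0.0039,0.0483,0.0009,-0,0,-0],[0.0038,0.0483,0.001,-0,0,-0]
.48,.38,.065,90 2 rows:
[0.0001,0,0.0525,-0,0,-0],[0,0.0001,0.0525,-0,0,-0]
```

View pics/side15.png

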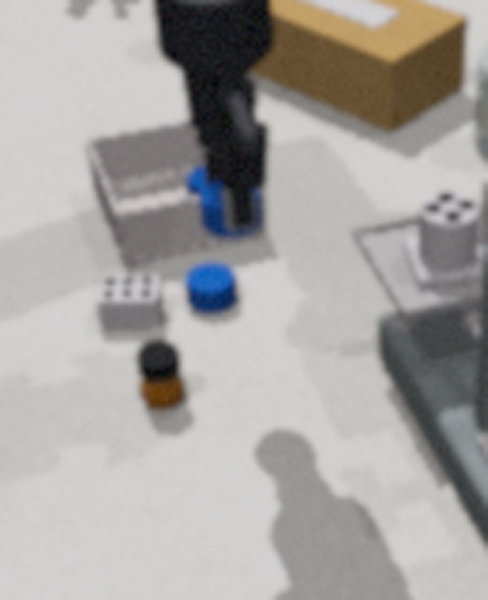

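Call:
play_rows:
  steps:
    - [[0.004,0.048,0.001,0,0.2,0],[0.004,0.048,0.001,0,0,0],[0.004,0.048,0.001,0,0,0],[0.004,0.048,0.001,0,0,0],[0.004,0.048,0.001,0,0,0],[0,0,0.045,0,0,0],[0,0,0.045,0,0,0],[0,0,0.015,0,0,0],[0,0,0,0,0,0]]

```text
t: 45.58
tcp_pos: [0.4768, 0.3776, 0.0606]
tool_rot: [0.0, 1.0, -0.001, -0.004]
force: [0.1, -0.2, -0.2]
finger_gap: 0.47
```

Call:
play_rows:
  steps:
    - [[0,0,0,0,0,0],[0,0,0,0,0,0],[0,0,0,0,0,0]]
  fingers: 0.54

```text
t: 45.95
tcp_pos: [0.4784, 0.3786, 0.0635]
tool_rot: [0.0, 1.0, 0.0, -0.001]
force: [0.3, -0.7, -0.4]
finger_gap: 0.54
```

Call:
play_rows:
  steps:
    - [[0,0,-0.03,0,0,0],[0,0,-0.06,0,0,0],[0,0,-0.05,0,0,0],[-0.008,-0.05,0,0,0,0],[-0.008,-0.05,0,0,0,0],[-0.009,-0.04,0,0,0,0],[0,0,0,0,0,0],[0,0,0,0,0,0]]
  fingers: 0.7

```text
t: 46.95
tcp_pos: [0.5035, 0.2387, 0.2026]
tool_rot: [0.0, 1.0, 0.0, -0.002]
force: [0.5, 1.1, 0.6]
finger_gap: 0.703
```

```bash
sed -i '/c2=/s/c2=(.499,.139),//' caps.py; python3 caps.py; python3 plan.py .505,.2405,.12,90 .505,.2405,.032,90; python3 - <<'E'
from h import *
p=manip.snapshot("side");crop(p,(220,90,350,250),"side16.png",4)
E
```

```text
c3 [([489.4, 261.3], 298), ([489.2, 263.4], 192)]
t 47.15 tcp [0.5031 0.2395 0.2021] gap 0.697 F [-0.2 -0.5 -0.3] yaw(y-axis) 90.09 deg toolz [-5.e-03 -5.e-04 -1.e+00] q [ 0.24  0.51  1.66  0.    0.98 -1.33]
.505,.2405,.12,90 2 rows:
[-0.0012,0.0005,0.0411,-0,-0.3,0],[-0.0009,0.0006,0.041,-0,0,0.1]
.505,.2405,.032,90 2 rows:
[-0,0,0.044,-0,0,-0],[-0,0,0.044,-0,0,-0]
```

View pics/side16.png

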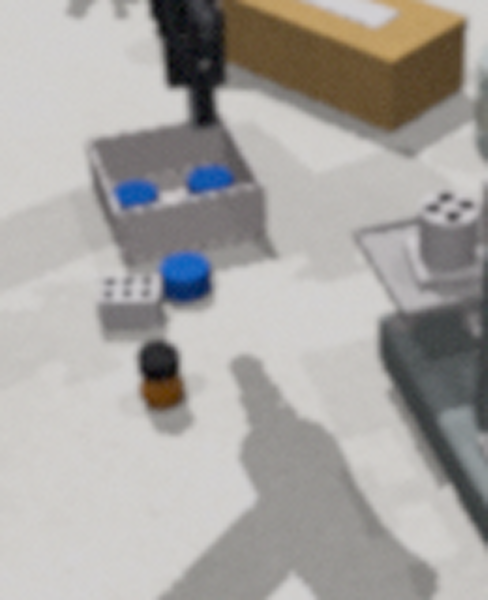

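```bash
python3 - <<'E'
from h import *
t=manip.snapshot("top");crop(t,(155,180,265,275),"tz.png",7);s=manip.snapshot("side");crop(s,(235,110,305,190),"sz.png",7)
E
```

```text
(no output)
```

View pics/tz.png

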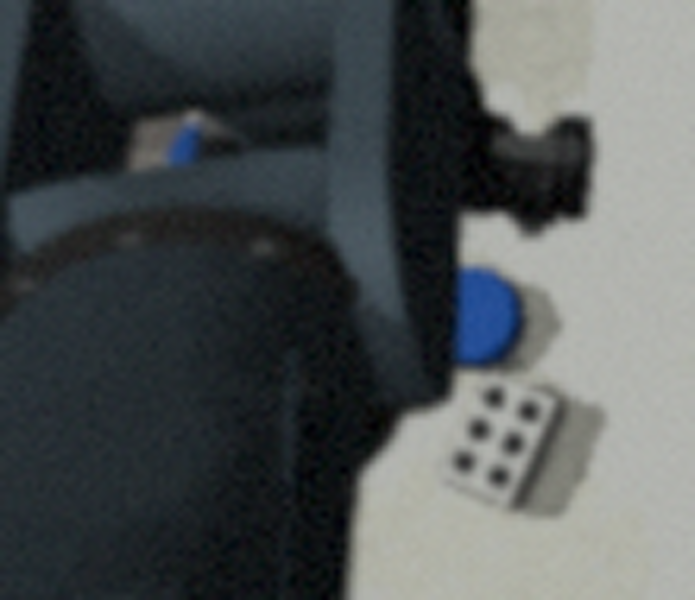

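View pics/sz.png

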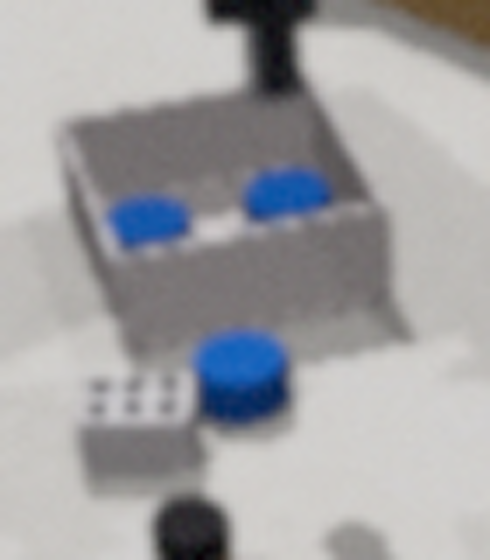

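```bash
cat > geo.py <<'E'
from h import *
t=manip.snapshot("top");s=manip.snapshot("side")
B=np.array([onz(t,(155+a/6.316,180+b/6.316),.03)[:2] for a,b in [(482,375),(562,400),(520,508),(445,480)]]);print("block",B.round(3).tolist(),B.mean(0))
Bs=np.array([onz(s,(235+a/7,110+b/7),.03)[:2] for a,b in [(192,372),(195,432),(82,432),(85,375)]]);print("block side",Bs.round(3).tolist(),Bs.mean(0))
print("tub rim side",[onz(s,(235+a/7,110+b/7),.055)[:2].round(3).tolist() for a,b in[(112,262),(382,212),(65,135),(305,95)]],"base",[onz(s,(235+a/7,110+b/7),0)[:2].round(3).tolist() for a,b in[(135,350),(405,335)]])
E
python3 geo.py
```

```text
block [[0.461, 0.249], [0.453, 0.214], [0.406, 0.226], [0.415, 0.259]] [0.43354209 0.23698339]
block side [[0.465, 0.245], [0.455, 0.203], [0.41, 0.221], [0.421, 0.26]] [0.43786457 0.2321    ]
tub rim side [[0.447, 0.304], [0.571, 0.298], [0.451, 0.417], [0.568, 0.41]] base [[0.452, 0.312], [0.572, 0.277]]
```

Call:
play_rows:
  steps:
    - [[0,0,0,0,0,-10],[0,0,0,0,0,-10],[0,0,0,0,0,-10],[0,0,0,0,0,-10],[0,0,0,0,0,-10],[0,0,0,0,0,-10],[0,0,0,0,0,-10],[0,0,0,0,0,0],[0,0,0,0,0,0]]
  fingers: 0.66

```text
t: 48.52
tcp_pos: [0.5034, 0.2384, 0.2021]
tool_rot: [-0.573, 0.82, 0.001, -0.002]
force: [-0.6, -0.2, 0.2]
finger_gap: 0.661
```

```bash
python3 - <<'E'
from fit import *
for n in("top","side"):
    p=avg(n,3);r=fitview(p,(.489,.263),.044,.024,0,[0],24,lambda f:f[:,:,2]-f[:,:,0])[0];print(n,r[1].round(1),r[0])
crop(p,(235,110,305,190),"sz2.png",7)
E
python3 plan.py .489,.263,.1,160 .489,.263,.032,160
```

```text
top [489.5 262.3] 334.4042333999581
side [489.2 262.7] 447.1179786289189
t 48.83 tcp [0.5034 0.2384 0.2021] gap 0.664 F [-0.8 -0.5 -0.6] yaw(y-axis) 159.96 deg toolz [-5.1e-03 -7.0e-04 -1.0e+00] q [ 0.24  0.51  1.66  0.    0.98 -2.55]
.489,.263,.1,160 2 rows:
[-0.0092,0.0107,0.0511,0.3,-0.1,-0],[-0.0092,0.0111,0.051,-0,-0,-0]
.489,.263,.032,160 2 rows:
[0,0,0.034,-0,-0,-0],[0,0,0.034,-0,-0,-0]
```

View pics/sz2.png

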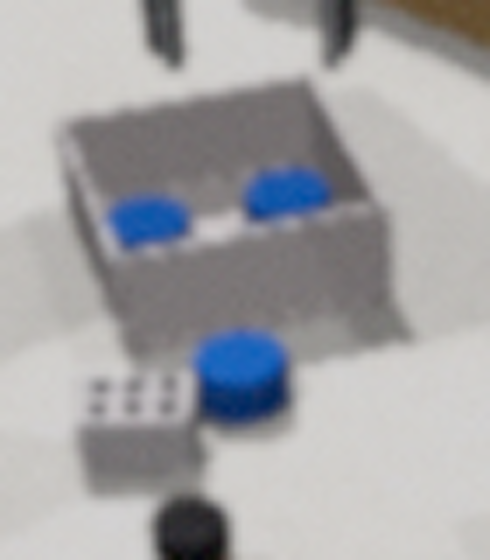

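Call:
play_rows:
  steps:
    - [[-0.009,0.011,0.051,0.3,-0.1,0],[-0.009,0.011,0.051,0,0,0],[0,0,0.015,0,0,0],[0,0,0,0,0,0],[0,0,0,0,0,0]]

```text
t: 49.45
tcp_pos: [0.4904, 0.2628, 0.0868]
tool_rot: [-0.573, 0.819, -0.001, 0.002]
force: [0.5, 0.2, -0.2]
finger_gap: 0.66
```

```bash
python3 plan.py .4893,.2627,.032,160; python3 - <<'E'
from h import *
p=manip.snapshot("side");crop(p,(235,110,305,190),"sz3.png",7)
E
```

```text
t 49.45 tcp [0.4904 0.2628 0.0868] gap 0.660 F [ 0.5  0.2 -0.2] yaw(y-axis) 159.96 deg toolz [ 4.e-03  2.e-04 -1.e+00] q [ 0.29  0.69  1.74 -0.    0.71 -2.5 ]
.4893,.2627,.032,160 1 rows:
[0.0005,0.0012,0.0548,-0.2,0.1,-0]
```

View pics/sz3.png

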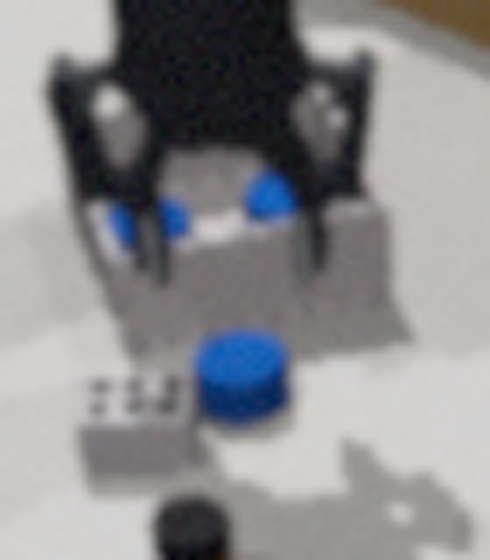

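Call:
play_rows:
  steps:
    - [[0.0005,0.001,0.02,-0.2,0.1,0],[0,0,0.02,0,0,0],[0,0,0.01,0,0,0],[0,0,0.004,0,0,0],[0,0,0,0,0,0]]

```text
t: 50.12
tcp_pos: [0.4879, 0.2626, 0.0316]
tool_rot: [-0.573, 0.819, 0.0, -0.001]
force: [-0.4, -0.2, 0.4]
finger_gap: 0.663
```

Call:
play_rows:
  steps:
    - [[0,0,0,0,0,0],[0,0,0,0,0,0],[0,0,0,0,0,0],[0,0,0,0,0,0],[0,0,0,0,0,0],[0,0,-0.03,0,0,0],[0,0,-0.06,0,0,0],[0,0,-0.05,0,0,0],[0,0,0,0,0,0]]
  fingers: 0

```text
t: 51.25
tcp_pos: [0.4906, 0.2637, 0.1754]
tool_rot: [-0.574, 0.819, -0.001, 0.003]
force: [-0.1, -0.7, -0.1]
finger_gap: 0.478
```

```bash
python3 plan.py .512,.336,.17,165 .512,.336,.07,165; python3 - <<'E'
from h import *
p=manip.snapshot("side");crop(p,(225,80,325,200),"sz4.png",5)
E
```

```text
t 51.25 tcp [0.4906 0.2637 0.1754] gap 0.478 F [-0.1 -0.7 -0.1] yaw(y-axis) 160.00 deg toolz [ 0.0061  0.0016 -1.    ] q [ 0.29  0.54  1.69 -0.    0.9  -2.5 ]
.512,.336,.17,165 2 rows:
[-0.0376,0.0023,0.0028,-0.3,0.2,-2.5],[-0.0378,0.0006,0.0027,-0,0,-2.5]
.512,.336,.07,165 2 rows:
[0,0,0.05,-0,0,0],[0,0,0.05,-0,0,0]
```

View pics/sz4.png

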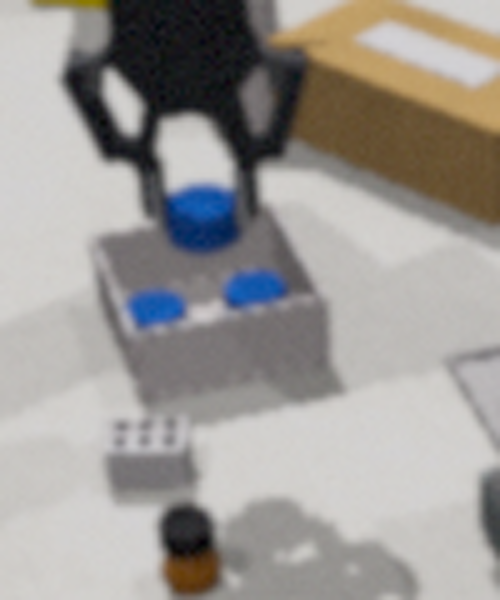

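Call:
play_rows:
  steps:
    - [[-0.0375,0.002,0.003,-0.3,0.2,-2.5],[-0.038,0.0005,0.003,0,0,-2.5],[0,0,0,0,0,0],[0,0,0.045,0,0,0],[0,0,0.04,0,0,0],[0,0,0.014,0,0,0],[0,0,0,0,0,0]]

```text
t: 52.18
tcp_pos: [0.5075, 0.3353, 0.0633]
tool_rot: [-0.608, 0.794, 0.003, -0.005]
force: [-1.0, 7.1, -5.3]
finger_gap: 0.476
```

Call:
play_rows:
  steps:
    - [[0,0,0,0,0,0],[0,0,0,0,0,0],[0,0,0,0,0,0]]
  fingers: 0.58

```text
t: 52.55
tcp_pos: [0.5086, 0.3341, 0.0656]
tool_rot: [-0.609, 0.794, 0.002, -0.005]
force: [0.0, 0.1, -0.3]
finger_gap: 0.576
```

Call:
play_rows:
  steps:
    - [[0,0,-0.03,0,0,0],[0,0,-0.06,0,0,0],[0,0,-0.06,0,0,0],[0,0,-0.03,0,0,0],[0.055,0,0,0,0,5],[0.055,0.02,0,0,0,5],[0.055,0.04,0,0,0,5],[0.04,0.04,0,0,0,5],[0,0,0,0,0,0],[0,0,0,0,0,0]]

```text
t: 53.8
tcp_pos: [0.3503, 0.1925, 0.2484]
tool_rot: [-0.462, 0.887, 0.001, -0.004]
force: [-0.2, 0.2, -0.7]
finger_gap: 0.577
```

```bash
python3 bal.py b9; python3 - <<'E'
from h import *
for n in("side","top"): cv2.imwrite(f"pics/end_{n}.png",manip.snapshot(n)["img"][:,:,::-1])
p=manip.snapshot("side")
for l,x in (("jar",(.43,-.232)),("tubeblock",(.438,.236)),("vial",(.435,.136))):
  for n in("side","top"):
    p=manip.snapshot(n);print(l,n,[(round(r["score"],2),onz(p,r["point"],0)[:2].round(3).tolist()) for r in manip.pinpoint(l,p)[:3]])
E
```

```text
needle [344.4 159.2  94.5]
t 54.05 tcp [0.3506 0.1927 0.2478] gap 0.579 F [-0.1 -0.5  0.5] yaw(y-axis) 144.99 deg toolz [-0.0087 -0.0027 -1.    ] q [ 0.22  0.24  1.97 -0.    0.94 -2.31]
jar side [(0.95, [0.426, -0.224])]
jar top [(0.36, [0.544, 0.385]), (0.2, [0.686, 0.099])]
tubeblock side [(0.71, [0.432, 0.246])]
tubeblock top [(0.54, [0.552, 0.383])]
vial side [(0.7, [0.43, 0.116]), (0.46, [0.516, -0.379])]
vial top [(0.47, [0.44, 0.14])]
```

View pics/end_side.png

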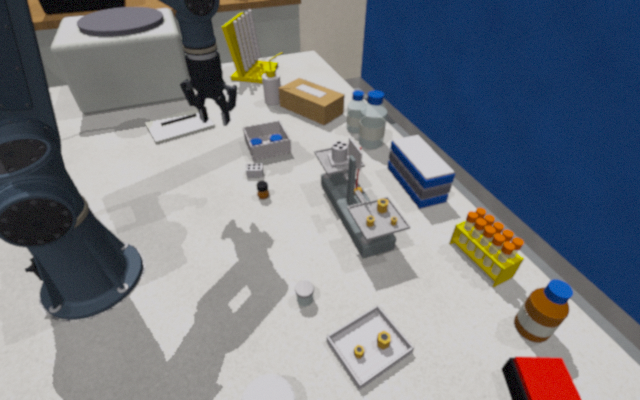

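View pics/end_top.png

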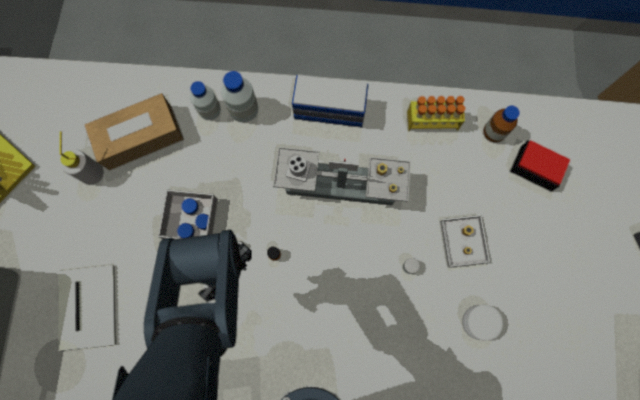

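View pics/b9s.png

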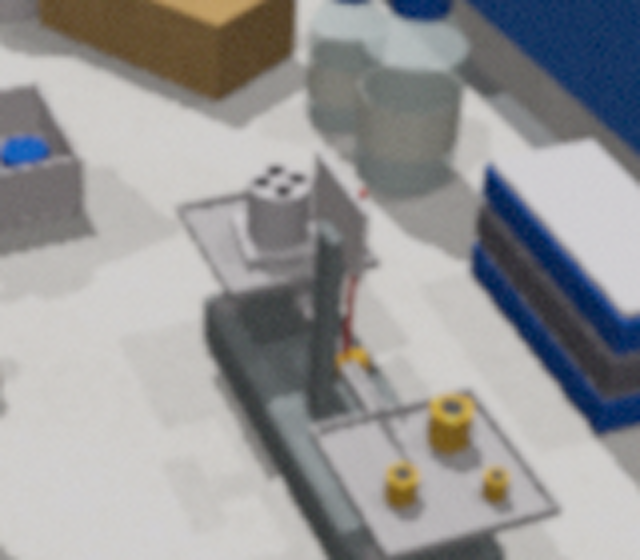

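```bash
python3 - <<'E'
from h import *
p=manip.snapshot("top");crop(p,(150,180,290,270),"tubt.png",5.5);p=manip.snapshot("side");crop(p,(235,110,315,210),"tubs.png",6)
E
```

```text
(no output)
```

View pics/tubt.png

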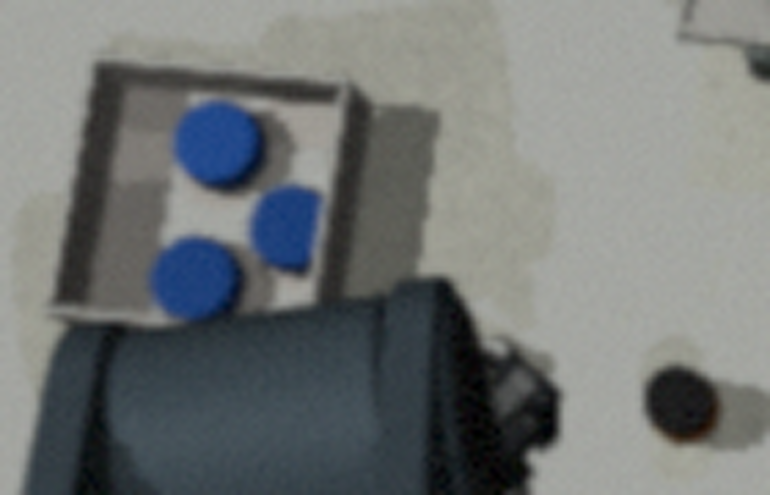

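View pics/tubs.png

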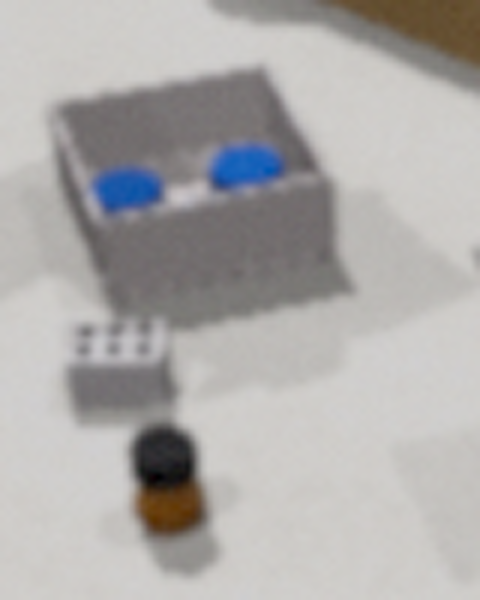

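```bash
python3 -c "
from h import *
st();print(manip.sign_off())"
```

```text
t 54.90 tcp [0.3494 0.1924 0.2478] gap 0.580 F [-0.  -0.   0.3] yaw(y-axis) 144.99 deg toolz [-0.0095 -0.0029 -1.    ] q [ 0.22  0.24  1.97 -0.    0.94 -2.31]
the job is handed in; nothing more can be done
None
```

The job is handed in at about 55 s of the 210 s allowed. The adapter went on the left pan first, and 100 + 40 + 20 g on the right pan balances it. The spare 100 g and 40 g weights are in the tray and all three caps are in the tub.

**Balance:** from the top camera, the needle tip rests about 0.9 px from its unloaded position. I estimate that as roughly +0.016 rad, inside the ±0.06 black mark. It had not moved when I checked again at the end.

**Tray and tub:** the final pictures show both spare weights standing in the tray and all three caps lying inside the tub. The third cap was knocked next to the tube block partway through, so I located it again and gripped it at an angle. In the top view the tub wall hides part of that cap.

**Forces:** while I lowered the third cap into the tub there was brief contact at about 9 N in total, cleared on release. I saw no higher wrist reading.

**Jar, tube block and vial:** they look unmoved in the pictures. The detection network disagreed on this, with readings 1–2 cm off for some of them and misidentified objects in the top view. I went by the pictures.

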